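# Sort the clay tools back into their trays

### The arm

A 7-joint arm with a two-finger parallel gripper is mounted at the origin on the work surface. World frame = base frame: x ahead of the robot, y to its left, z up, the work surface at z = 0. Lengths are in m, angles in rad, forces in N, time in s.
With the tool pointing down it reaches from about 0.4 to 0.85 m from the base axis. Payload 10.4 kg.
Tool frame: the origin (TCP) lies at the very end of the fingers, on their centre line; the grasp point (between the pads) lies 19 mm behind it (r.pinch_z is the distance from the TCP to the grasp point, in m); z points along the fingers, y is the line along which they close (so a half turn about z gives the same grasp; the last joint's range is limited). The gripper opens to 87 mm and grips with 3 to 60 N. Pads are 19 mm wide; open, the fingers measure 117 mm over their backs; the gripper's body (75 mm by 190 mm) begins 51 mm behind the grasp point.
Start: joints at [-1.357, 0.332, -0.065, 1.46, 0.022, 1.35, -0.088], TCP at [0.147, 0.608, 0.223] pointing down, gripper open.
Joint ranges: [-2.6, 2.6], [-0.5, 2.12], [-1.47, 1.34], [0.16, 2.42], [-1.27, 4.41], [0.06, 2.06], [-2.6, 2.6]. Speed limits (rad/s): [2.22, 2.22, 2.79, 2.79, 3.14, 3.14, 3.14].

### API

Orientations are given as a unit quaternion [x, y, z, w].
In Python, from bench import sensors, vision, r gives the robot as it stands.
- The arm moves only by the shell command python3 -m crank 'ROWS' [OPENING] [FORCE]. ROWS is JSON, a list of rows, each a list of 2 entries, a list of its own where there are three numbers: the shift along the tool's x, y, z normalised to -1 to 1, where 1 is 3 cm, then the turn about the tool's z normalised to -1 to 1, where 1 is 8 degrees. A call has 1 to 12 rows; each row shifts and turns the commanded pose from where the row before left it, along the tool's axes as they then stand; what a row does not reach is not made up. A row lasts 1/8 s, in which the tool goes at most 62.5 mm and 10.7 degrees, less where a joint would pass 70% of its speed; a pose out of reach is approached as far as the arm can. A call with a number of a shift or a turn outside -1 to 1 is refused whole. A call with a gripper value outside its range is refused whole. OPENING is the opening, from 0 (shut) to 1 (fully open), set as the call begins (- or left out, the last holds). The fingers move at their own pace and stop on an object; FORCE is the grip in N (left out, the last holds). Time passes only in rows, so rows that do not move let the fingers close. It gives the time, the measured TCP pose, the force, the opening and the grip force at its end, in the units of the state.
- sensors.read_state(): the state, without advancing time (a new reading comes with each control period).
- vision.camera(name): name is "side" or "top"; returns the picture (480x640x3 uint8, red, green, blue); there is no depth.
- vision.camera_model(name): a dict with "vertical_fov" (degrees; the focal length in pixels is half the picture's height over the tangent of half this angle, whatever the lens; pixels are square), "cx", "cy" (the principal point, pixels), "camera_from_world" (4x4, takes a point from world to camera coordinates). Camera axes: x right, y down, z forward; pixel columns grow to the right and rows downward; lengths in m; the calibration is good to about 2 mm. A picture is of the moment at which its call begins. camera_model takes no time and is no camera call.
- r.close_job(): hands the job in; it is judged then, once.
The state is a dict: "time": time; "joint_positions": joint angles; "joint_vel": joint speeds; "joint_torque": joint torques, N m; "ee_pos": TCP position; "eef_rot": TCP orientation; "ft_force": force on the tool from outside, world axes, zero at the start; "torque": the same for the moment, N m; "width": finger opening in m; "grip_force": force on a finger pad.
Only numpy, scipy, OpenCV 4.12 (cv2) and the standard library are available. Lean on these libraries where they do the work, as an engineer would, in place of code of your own. Each camera call takes 0.05 s, during which the arm holds its last target. There are 200 camera calls.

### The job

Tidy the clay tools lying about on the bench into their trays: both ribs (the blue silicone one and the wooden one) go in the green plastic tub, the two patterning tools (wooden stamp roller and terracotta hand stamp) in the wooden slatted crate, and the aluminium scraper in the steel tray. Each must lie flat on the floor of its tray, same side up as now and not on top of another or up on a wall, with the hand stamp standing upright as it does now; set them down, don't drop them. Leave the bowls and the mug where they stand.

Things in the scene. Friction and masses are not known exactly. Their poses are not given: they have to be found in the camera images.
- blue_rib: hard blue silicone rib, a flat kidney shape, rigid: 100 mm long (along its x), 43 mm wide (along its y) across the middle, its ends bent towards -y (y -27 to +22 mm overall), 10 mm thick. It lies on the bench and its origin is on its underside, z up. The origin is at its centre; grip across y at the middle.
- wood_rib: flat rectangular wooden rib with a 16 mm hole near one end: 98 mm long (x), 44 mm wide (y), 10 mm thick. It lies on the bench and its origin is on its underside, z up. The origin is at its centre; the hole is 30 mm from it towards +x.
- scraper: aluminium hand scraper lying flat: 4 mm plate 110 mm long (x -55 to +55 mm) with a raised grip bar on it (x -53 to +13 mm, 18 mm wide, top at 17 mm, on a 22 mm wide plate) and a 48 mm wide blade at the +x end. Origin on the underside at mid-length, under the front of the grip, within 10 mm of the balance point; z up. Grip across y at x -30 to 0.
- roller: wooden stamp roller, lying: turned handle (21 mm thick at x -26 to +14 mm, 28 mm butt) and, on a wire fork, a carved drum 28 mm in diameter, 42 mm wide in y (52 over the fork), centred at x +43 mm, not turning; x -56 to +57 mm overall. Axis 14 mm above the underside. Origin on the underside plane, under the handle's front, within 15 mm of the balance point; z up. Grip across y at x -12 to 0.
- stamp: terracotta hand stamp, round, standing upright on its stamping face: foot 36 mm in diameter, waist 23 mm in diameter from 22 to 48 mm up, knob 27 mm in diameter at 56 mm, 62 mm high. Origin at the centre of its underside, z up; grip the waist or knob.
- tub: green plastic tub, open on top, for the ribs, 150 mm along its x by 206 mm along its y, fixed to the bench; its origin is the centre of its underside, z up, and its floor is 5 mm thick (top of the floor 5 mm above the origin). Walls 5 mm thick, 40 mm high, with a small rim 6 mm outwards; inside 140 x 196 mm.
- crate: small wooden slatted crate, open on top, for the stamp roller and the hand stamp, 150 mm along its x by 206 mm along its y, fixed to the bench; its origin is the centre of its underside, z up, and its floor is 5 mm thick (top of the floor 5 mm above the origin). Slatted walls 6 mm thick, 42 mm high; inside 138 x 194 mm, with a small 10 mm square post in each inner corner.
- steel_tray: shallow bright steel tray with a flanged edge, for the scraper, 150 mm along its x by 206 mm along its y, fixed to the bench; its origin is the centre of its underside, z up, and its floor is 5 mm thick (top of the floor 5 mm above the origin). Walls 5 mm thick, 26 mm high, with a flange 8 mm outwards; inside 140 x 196 mm.
- bowl_top: topmost of a stack of three loose nested ceramic bowls (white, blue, white), widest bowl 148 mm across, stack 76 mm high; a bystander, to be left alone. Origin: centre of this top bowl's underside, 24 mm above the bench.
- mug: blue ceramic mug, 76 mm in diameter and 85 mm high with a handle towards its +y, standing to the robot's left; a loose bystander, to be left alone. Origin: centre of its underside.
There are look-alikes about, which are no part of the job. What is shaped like the scraper but purple or red is not meant.

How it is judged:
At the end, for the whole second after the job is handed in: Ribs in the tub, roller and hand stamp in the crate, scraper in the steel tray: each underside within 5 mm of the tray floor, tilted under 7 degrees from its starting way up, its origin within 65 mm (tray x) and 95 mm (tray y) of the tray centre, released, at rest (under 0.02 m/s) (x of blue_rib in the frame of tub between -0.065 and 0.065 m and y of blue_rib in the frame of tub between -0.095 and 0.095 m and z of blue_rib in the frame of tub between 0 and 0.01 m and angle between each of blue_rib, wood_rib, roller, stamp, scraper's own z axis and vertical below 0.12 rad and linear speed of each of blue_rib, wood_rib, roller, stamp, scraper below 0.02 m/s and contact force between the fingers and blue_rib below 0.1 N and x of wood_rib in the frame of tub between -0.065 and 0.065 m and y of wood_rib in the frame of tub between -0.095 and 0.095 m and z of wood_rib in the frame of tub between 0 and 0.01 m and contact force between the fingers and wood_rib below 0.1 N and x of roller in the frame of crate between -0.065 and 0.065 m and y of roller in the frame of crate between -0.095 and 0.095 m and z of roller in the frame of crate between 0 and 0.01 m and contact force between the fingers and roller below 0.1 N and x of stamp in the frame of crate between -0.065 and 0.065 m and y of stamp in the frame of crate between -0.095 and 0.095 m and z of stamp in the frame of crate between 0 and 0.01 m and contact force between the fingers and stamp below 0.1 N and x of scraper in the frame of steel_tray between -0.065 and 0.065 m and y of scraper in the frame of steel_tray between -0.095 and 0.095 m and z of scraper in the frame of steel_tray between 0 and 0.01 m and contact force between the fingers and scraper below 0.1 N); the robot touches nothing.
It fails at once if a tool is dropped or knocked flying (moves faster than 0.7 m/s with no finger on it, as after a fall of 25 mm) ((linear speed of blue_rib above 0.7 m/s and contact force between the fingers and blue_rib below 0.05 N) or (linear speed of wood_rib above 0.7 m/s and contact force between the fingers and wood_rib below 0.05 N) or (linear speed of scraper above 0.7 m/s and contact force between the fingers and scraper below 0.05 N) or (linear speed of roller above 0.7 m/s and contact force between the fingers and roller below 0.05 N) or (linear speed of stamp above 0.7 m/s and contact force between the fingers and stamp below 0.05 N)).
It fails at once if the stack of bowls is shoved (its top bowl moved over 15 mm) (distance of bowl_top from where it was at the start of the episode above 0.015 m).
It fails at once if the mug is shoved over 15 mm or tipped (distance of mug from where it was at the start of the episode above 0.015 m or angle between mug's own z axis and vertical above 0.35 rad).
It also fails if it takes over 122 s, if anything falls off the work surface, if the arm or the gripper's body presses on something with over 40 N, if the wrist force passes 120 N, or if a joint passes its speed limit or range.

## Working session

There is one attempt and no reset: what is moved stays moved. The work goes in short steps, Python scripts to look and compute and a shell command to move; the robot and the scene stay as the last step left them, time stands still between calls to the robot, and variables do not carry over. Pictures are saved under pics/ and viewed, at most 14 in all, crops included, and the job is handed in when it is done.

```bash
mkdir -p pics; ls; python3 - <<'E'
from bench import sensors, vision, r
import cv2,numpy as np
print(sensors.read_state())
for n in("top","side"):
    cv2.imwrite(f"pics/{n}0.png",vision.camera(n)[:,:,::-1]); 
    m=vision.camera_model(n);print(m["vertical_fov"],m["cx"],m["cy"],np.round(m["camera_from_world"],3).tolist(), m.keys())
E
```

```text
pics
{'time': 0.0, 'joint_positions': array([-1.35662395,  0.33290324, -0.0647062 ,  1.46095393,  0.02160484,
        1.34989308, -0.08851247]), 'joint_vel': array([ 0.00179027, -0.00104294, -0.00014106,  0.00186274, -0.00066239,
       -0.00055509,  0.00098823]), 'joint_torque': array([-3.88563885e-04, -6.23269773e+01,  2.43245991e-02, -3.89879537e+01,
       -6.14151056e-02,  4.01107210e-02,  1.31222923e-04]), 'ee_pos': array([0.1465158 , 0.60717962, 0.22172835]), 'eef_rot': array([ 1.18102014e-01,  9.93001198e-01, -7.29104141e-04, -5.14067407e-05]), 'ft_force': array([-0.0227871 ,  0.02650217,  0.5708435 ]), 'torque': array([-0.02476838,  0.05356107, -0.02537045]), 'grip_force': 0.0, 'width': 0.08720500139572814}
47.98479525101617 326.9106314548884 237.3168601839284 [[0.014, -1.0, -0.008, -0.022], [-0.995, -0.014, -0.095, 0.422], [0.095, 0.009, -0.995, 1.454], [0.0, 0.0, 0.0, 1.0]] dict_keys(['vertical_fov', 'cx', 'cy', 'camera_from_world'])
56.36937638911283 324.2414938533436 243.43984605446192 [[0.908, -0.419, 0.013, -0.406], [-0.27, -0.608, -0.746, 0.146], [0.32, 0.674, -0.665, 0.98], [0.0, 0.0, 0.0, 1.0]] dict_keys(['vertical_fov', 'cx', 'cy', 'camera_from_world'])
```

View pics/top0.png

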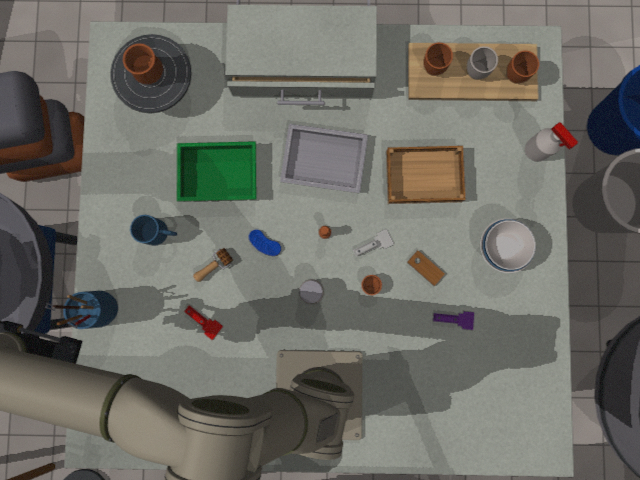

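View pics/side0.png

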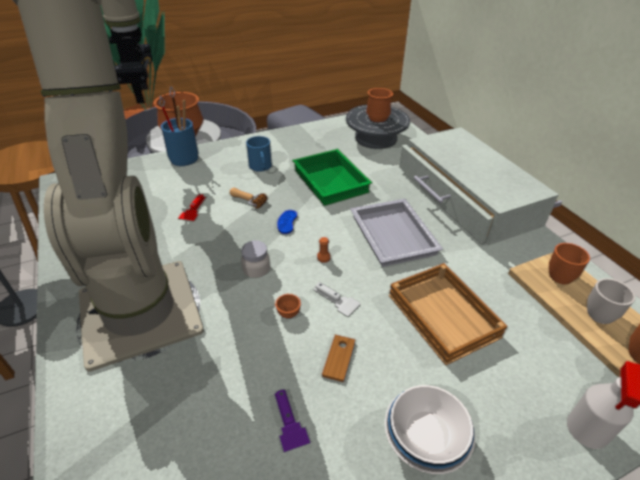

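Candidates (top view):
- Scraper: aluminium at (375,243). The red one at (204,322) and the purple one at (454,320) are look-alikes.
- Stamp: terracotta at (324,232), not the terracotta bowl at (371,285), the grey cylinder at (311,291) or the pots at (438,58) and (522,66).
- Blue rib at (265,242). The mug at (150,230) is also blue.
- Wood rib at (427,267) and roller at (213,265). The crate is also wooden.

I'll check these choices in one crop.

```bash
cat > h.py <<'E'
import cv2,numpy as np
from bench import sensors, vision, r
def ray(n,px,z):
    m=vision.camera_model(n);T=np.array(m["camera_from_world"]);f=240/np.tan(np.radians(m["vertical_fov"]/2))
    px=np.atleast_2d(px).astype(float)
    d=np.c_[(px[:,0]-m["cx"])/f,(px[:,1]-m["cy"])/f,np.ones(len(px))]@T[:3,:3]
    c=-T[:3,:3].T@T[:3,3]
    return (c+d*((z-c[2])/d[:,2])[:,None])[:,:2]
def blob(im,roi,cond):
    x0,y0,x1,y1=roi
    h=cv2.cvtColor(im,cv2.COLOR_RGB2HSV).astype(int);M=np.zeros(im.shape[:2],np.uint8)
    M[y0:y1,x0:x1]=cond(h[...,0],h[...,1],h[...,2])[y0:y1,x0:x1]
    n,l,s,c=cv2.connectedComponentsWithStats(M)
    k=1+np.argmax(s[1:,4]);return (l==k).astype(np.uint8)
def rect(n,M,z):
    """min-area rectangle of the blob cast on plane z: centre, long-axis angle deg, size"""
    c=max(cv2.findContours(M,0,1)[0],key=cv2.contourArea)[:,0]
    w=ray(n,c,z).astype(np.float32)
    (p,s,a)=cv2.minAreaRect(w*1000)
    if s[0]<s[1]: a+=90;s=s[::-1]
    ys,xs=np.nonzero(M);cen=ray(n,np.c_[xs,ys],z).mean(0)*1000
    return np.round(p,1),round((a+90)%180-90,1),np.round(s,1),np.round(cen,1),int(M.sum())
E
cat > m.py <<'E'
from h import *
im=cv2.imread("pics/top0.png")[:,:,::-1].copy()
A=lambda *k:blob(im,*k)
wood=lambda h,s,v:(h>4)&(h<25)&(s>90)
P=lambda k,n,M,z:print(k,*rect(n,M,z))
P("blue","top",A((240,220,295,265),lambda h,s,v:(h>100)&(h<130)&(s>120)),.01)
P("wrib","top",A((395,240,455,295),wood),.01)
P("roller","top",A((185,240,240,290),wood),.014)
P("stamp","top",A((305,215,345,245),lambda h,s,v:((h<15)|(h>170))&(s>110)),.055)
P("scr","top",A((345,222,405,265),lambda h,s,v:(v>195)),.006)
P("tub","top",A((165,130,268,210),lambda h,s,v:(h>45)&(h<80)&(s>120)),.04)
P("crate","top",A((375,135,475,212),wood),.042)
P("tray","top",A((270,112,375,200),lambda h,s,v:(h>115)&(h<150)&(s>8)),.026)
h=cv2.cvtColor(im,cv2.COLOR_RGB2HSV)
for p in [(290,150),(325,155),(280,200),(370,246),(385,240),(400,225)]:print(p,h[p[1],p[0]])
s2=cv2.imread("pics/side0.png")[:,:,::-1].copy()
B=lambda *k:blob(s2,*k)
print("side")
P("blue","side",B((270,200,305,240),lambda h,s,v:(h>100)&(h<130)&(s>120)),.01)
P("wrib","side",B((315,330,365,390),wood),.01)
P("roller","side",B((220,180,275,215),wood),.014)
P("tub","side",B((285,145,380,210),lambda h,s,v:(h>45)&(h<80)&(s>120)),.03)
E
python3 m.py; python3 -c "
import cv2
a=cv2.imread('pics/top0.png')[110:305,170:480];cv2.imwrite('pics/c1.png',cv2.resize(a,None,fx=2.5,fy=2.5,interpolation=2))"
```

```text
blue [404.  157.5] 57.2 [96.9 46.4] [404.4 157.1] 488
wrib [ 343.6 -287.1] 49.1 [98.  44.2] [ 342.6 -288.4] 555
roller [328.6 314.7] -49.3 [72.2 24.1] [326.4 315.4] 199
stamp [434.2  -9.8] 0.8 [29.5 29.4] [434.   -9.7] 116Traceback (most recent call last):
  File "m.py", line 10, in <module>
    P("scr","top",A((345,222,405,265),lambda h,s,v:(v>195)),.006)
                  ~^^^^^^^^^^^^^^^^^^^^^^^^^^^^^^^^^^^^^^^^
  File "m.py", line 3, in <lambda>
    A=lambda *k:blob(im,*k)
                ~~~~^^^^^^^
  File "h.py", line 14, in blob
    k=1+np.argmax(s[1:,4]);return (l==k).astype(np.uint8)
        ~~~~~~~~~^^^^^^^^^
    return _wrapfunc(a, 'argmax', axis=axis, out=out, **kwds)
    return bound(*args, **kwds)
ValueError: attempt to get argmax of an empty sequence
```

View pics/c1.png

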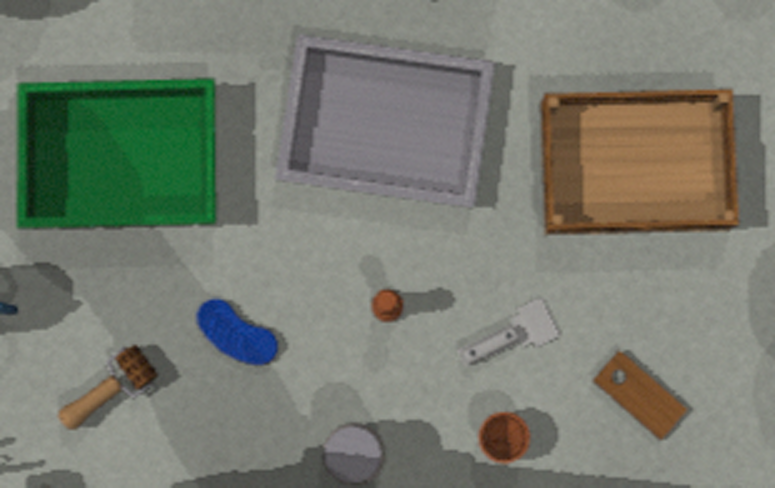

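The crop confirms the choices. In full-picture pixels the roller drum is at (225,257) and its butt at (197,276). The stamp is at (325,232), and the aluminium scraper has its blade at (387,239) and its grip end at (357,252). The wood rib's hole is at (418,261).

```bash
sed -i 's/^P("scr".*/P("scr","top",A((345,222,405,265),lambda h,s,v:(s<20)\&(v>165)),.006)/; s/^P("tray".*/P("tray","top",A((270,112,375,200),lambda h,s,v:(h>115)\&(h<160)\&(s>8)),.026)/' m.py; python3 m.py; python3 - <<'E'
from h import *
R=lambda p,z:np.round(ray("top",p,z)*1000,1).tolist()
c=lambda x,y:(170+x/2.5,110+y/2.5)
print("roller drum,butt,handlefront",R([c(135,368),c(70,414),c(112,384)],.018))
print("scr blade corners R,L; grip end; rivets",R([c(545,299),c(560,333),c(462,358)],.004),R([c(474,353),c(510,335)],.017))
print("hole",R([c(619,377)],.01))
print("tub",R([c(19,84),c(214,80),c(215,227),c(18,228)],.04))
print("tray",R([c(299,37),c(492,62),c(474,208),c(276,181)],.026))
print("crate",R([c(544,94),c(732,91),c(737,230),c(547,233)],.042))
print("can",R([(311,291)],.05),"pot",R([(371,285)],.04))
# pixels of blue: orientation via concavity
im=cv2.imread("pics/top0.png")[:,:,::-1].copy()
M=blob(im,(240,220,295,265),lambda h,s,v:(h>100)&(h<130)&(s>120))
ys,xs=np.nonzero(M);w=ray("top",np.c_[xs,ys],.01)*1000
for a in(57.2,):
  t=np.radians(a);u=np.array([np.cos(t),np.sin(t)]);v=np.array([-u[1],u[0]]);q=w-w.mean(0);X=q@u;Y=q@v
  for k in range(-50,50,10):
    s=(X>k)&(X<k+10); print(k,np.round([Y[s].min(),Y[s].max()],0) if s.any() else None,end=" ")
h=cv2.cvtColor(im,cv2.COLOR_RGB2HSV)
E
```

```text
blue [404.  157.5] 57.2 [96.9 46.4] [404.4 157.1] 488
wrib [ 343.6 -287.1] 49.1 [98.  44.2] [ 342.6 -288.4] 555
roller [328.6 314.7] -49.3 [72.2 24.1] [326.4 315.4] 199
stamp [434.2  -9.8] 0.8 [29.5 29.4] [434.   -9.7] 116
roller drum,butt,handlefront [[363.8, 264.2], [312.7, 333.5], [346.0, 288.8]]
scr blade corners R,L; grip end; rivets [[447.3, -184.6], [409.8, -201.3], [380.6, -93.5]] [[385.4, -106.0], [405.7, -145.2]]
hole [[361.8, -265.2]]
tub [[673.2, 397.7], [680.3, 183.2], [517.1, 177.7], [513.2, 392.2]]
tray [[734.1, 92.0], [708.3, -122.7], [544.2, -104.1], [571.5, 113.9]]
crate [[668.5, -178.7], [674.4, -383.9], [520.9, -387.8], [514.9, -182.5]]
can [[275.5, 23.7]] pot [[293.7, -136.0]]
-50 [-18.  12.] -40 [-22.  16.] -30 [-23.  20.] -20 [-20.  22.] -10 [-17.  24.] 0 [-16.  24.] 10 [-20.  23.] 20 [-22.  21.] 30 [-23.  17.] 40 [-17.  13.] Traceback (most recent call last):
  File "m.py", line 10, in <module>
    P("scr","top",A((345,222,405,265),lambda h,s,v:(s<20)&(v>165)),.006)
                  ~^^^^^^^^^^^^^^^^^^^^^^^^^^^^^^^^^^^^^^^^^^^^^^^
  File "m.py", line 3, in <lambda>
    A=lambda *k:blob(im,*k)
                ~~~~^^^^^^^
  File "h.py", line 14, in blob
    k=1+np.argmax(s[1:,4]);return (l==k).astype(np.uint8)
        ~~~~~~~~~^^^^^^^^^
    return _wrapfunc(a, 'argmax', axis=axis, out=out, **kwds)
    return bound(*args, **kwds)
ValueError: attempt to get argmax of an empty sequence
```

```bash
cat >> h.py <<'E'
def go(x,y,z,g):
    """shift (tool axes, units of 3 cm) then turn (units of 8 deg) to TCP x,y,z (mm) with grip line at g deg"""
    from scipy.spatial.transform import Rotation as Ro
    s=sensors.read_state();R=Ro.from_quat(s["eef_rot"]).as_matrix()
    d=R.T@(np.array([x,y,z])/1000-s["ee_pos"])/.03
    a=np.degrees(np.arctan2(R[1,1],R[0,1]));t=(a-g+90)%180-90
    print("pos",np.round(s["ee_pos"]*1000,1),"grip angle",round(a,1),"j7",round(s["joint_positions"][6],2),"tilt",np.round(R[:,2],3),"t",s["time"])
    print("SHIFT",np.round(d,2),"TURN",round(t/8,2))
E
python3 - <<'E'
from h import *
R=lambda p,z:np.round(ray("top",p,z)*1000).tolist()
print("mug",R([(150,230)],.085),"handle",R([(174,234)],.06),"holder",R([(92,308)],.1),R([(50,308)],.2),"bowl",R([(509,245)],.076))
go(250,330,250,147.2-180); go(401.4,159,150,147.2-180)
E
```

```text
mug [[429.0, 447.0]] handle [[422.0, 391.0]] holder [[224.0, 582.0]] [[227.0, 638.0]] bowl [[403.0, -494.0]]
pos [146.5 607.2 221.8] grip angle 76.4 j7 -0.09 tilt [-0.    -0.001 -1.   ] t 0.1
SHIFT [-5.52 -8.17 -0.93] TURN -8.85
pos [146.5 607.2 221.8] grip angle 76.4 j7 -0.09 tilt [-0.    -0.001 -1.   ] t 0.1
SHIFT [-11.76 -12.53   2.41] TURN -8.85
```

```bash
python3 -m crank '[[[0,-1,-0.5],0],[[0,-1,-0.5],0],[[0,-1,0],0],[[0,-1,0],0],[[-1,-1,0],0],[[-1,-1,0],0],[[-1,-1,0],0],[[-1,-1,0],0],[[-1,-1,0],0],[[-1,-1,0],0],[[-1,-1,0],0]]' 1 25 && python3 -m crank '[[[-1,0,0.5],0],[[-1,0,0.5],0],[[-1,0,0.5],0],[[0,0,0],-1],[[0,0,0],-1],[[0,0,0],-1],[[0,0,0],-1],[[0,0,0],-1],[[0,0,0],-1],[[0,0,0],-1],[[0,0,0],-1],[[0,0,0],-0.85]]'; python3 -c "
from h import *
go(401.4,159,60,-32.8)"
```

```text
time: 1.48
ee_pos: [0.2738, 0.2361, 0.2524]
eef_rot: [0.118, 0.993, 0.0, -0.0]
ft_force: [0.7, 0.3, 0.2]
width: 0.0872
grip_force: 0.0
time: 2.98
ee_pos: [0.3606, 0.2163, 0.2073]
eef_rot: [-0.481, 0.877, 0.0, -0.0]
ft_force: [1.0, -0.8, -0.1]
width: 0.087
grip_force: 0.0
pos [360.6 216.3 207.3] grip angle 147.5 j7 1.86 tilt [-0. -0. -1.] t 2.975
SHIFT [ 0.88 -2.17  4.91] TURN 0.03
```

```bash
python3 -m crank '[[[0.3,-0.7,1],0],[[0.3,-0.7,1],0],[[0.3,-0.77,1],0],[[0,0,1],0],[[0,0,0.9],0],[[0,0,0],0]]'; python3 -c "
from h import *
go(401.4,159,2,-32.8)
cv2.imwrite('pics/s1.png',np.hstack([cv2.resize(vision.camera('side')[160:310,210:360,::-1],(400,400)),cv2.resize(vision.camera('top')[190:290,220:320,::-1],(400,400))]))"
```

```text
time: 3.72
ee_pos: [0.3997, 0.1575, 0.0592]
eef_rot: [-0.479, 0.878, -0.001, -0.002]
ft_force: [-0.2, 0.5, -0.7]
width: 0.087
grip_force: 0.0
pos [399.7 157.5  59.2] grip angle 147.2 j7 2.14 tilt [-0.003 -0.003 -1.   ] t 3.725
SHIFT [-0.08 -0.02  1.91] TURN 0.0
```

View pics/s1.png

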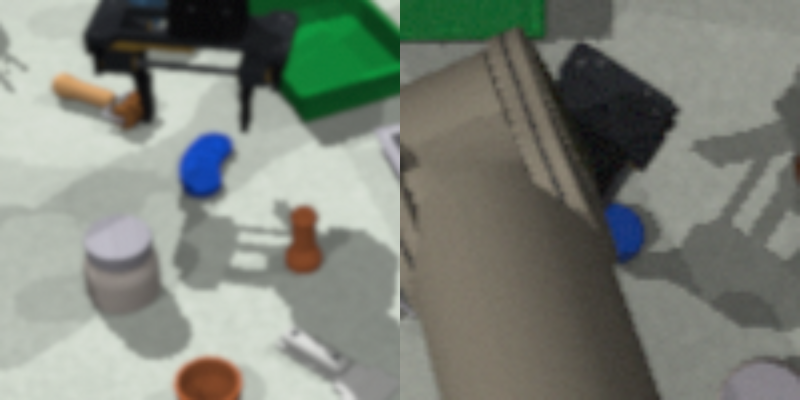

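The left panel is the side view, with the fingertips at (148,120) and (245,130) straddling the rib at (207,165), 60 mm below them. I'm going down.

```bash
python3 -m crank '[[[-0.08,-0.02,0.6],0],[[0,0,0.6],0],[[0,0,0.5],0],[[0,0,0.2],0],[[0,0,0],0]]'; python3 -m crank '[[[0,0,0],0],[[0,0,0],0],[[0,0,0],0],[[0,0,0],0],[[0,0,0],0],[[0,0,0],0]]' 0 25; python3 -c "
from h import *
go(401.4,159,2,-32.8)"
```

```text
time: 4.45
ee_pos: [0.4028, 0.1602, 0.0037]
eef_rot: [-0.479, 0.878, -0.0, -0.0]
ft_force: [-0.2, -1.0, 0.4]
width: 0.0872
grip_force: 0.0
time: 5.2
ee_pos: [0.4027, 0.1602, 0.0035]
eef_rot: [-0.479, 0.878, 0.0, -0.0]
ft_force: [0.4, -0.3, 0.1]
width: 0.0423
grip_force: 25.0
pos [402.7 160.2   3.5] grip angle 147.2 j7 2.23 tilt [-0.  0. -1.] t 5.2
SHIFT [0.06 0.02 0.05] TURN 0.0
```

```bash
python3 -m crank '[[[0,0,-0.3],0],[[0,0,-0.6],0],[[0,0,-1],0],[[0,0,-1],0],[[0,0,-0.6],0],[[0,0,0],0]]'; python3 -c "
from h import *
go(595,336,100,91.5)"
```

```text
time: 5.95
ee_pos: [0.4036, 0.1607, 0.1099]
eef_rot: [-0.479, 0.878, 0.001, 0.002]
ft_force: [-0.4, -0.6, -0.8]
width: 0.0429
grip_force: 25.0
pos [403.6 160.7 109.9] grip angle 147.2 j7 2.09 tilt [ 0.002  0.002 -1.   ] t 5.95
SHIFT [-8.37 -2.2   0.36] TURN 6.97
```

```bash
python3 -m crank '[[[-0.4,-0.1,0],0],[[-0.8,-0.2,0],0],[[-1,-0.25,0],0],[[-1,-0.25,0],0],[[-1,-0.25,0],0],[[-1,-0.25,0],0],[[-1,-0.3,0],0],[[-1,-0.3,0],0],[[-0.8,-0.2,0],0],[[-0.37,-0.1,0],0]]' && python3 -m crank '[[[0,0,0],0.5],[[0,0,0],1],[[0,0,0],1],[[0,0,0],1],[[0,0,0],1],[[0,0,0],1],[[0,0,0],1],[[0,0,0],0.47],[[0,0,0],0],[[0,0,0],0]]'; python3 -c "
from h import *
go(595,336,9,91.5)"
```

```text
time: 7.2
ee_pos: [0.5944, 0.3365, 0.1063]
eef_rot: [-0.479, 0.878, -0.0, -0.001]
ft_force: [-0.1, 0.2, 0.7]
width: 0.0429
grip_force: 25.0
time: 8.45
ee_pos: [0.594, 0.3355, 0.1081]
eef_rot: [-0.014, 1.0, -0.0, -0.0]
ft_force: [-0.2, 0.0, -0.2]
width: 0.0423
grip_force: 25.0
pos [594.  335.5 108.1] grip angle 91.6 j7 1.32 tilt [-0. -0. -1.] t 8.45
SHIFT [-0.03  0.02  3.3 ] TURN 0.01
```

```bash
python3 -m crank '[[[0,0,0.5],0],[[0,0,1],0],[[0,0,0.8],0],[[0,0,0.5],0],[[0,0,0.25],0],[[0,0,0.2],0],[[0,0,0],0],[[0,0,0],0]]'; python3 -c "
from h import *
go(595,336,9,91.5)"
```

```text
time: 9.45
ee_pos: [0.5945, 0.3358, 0.0117]
eef_rot: [-0.013, 1.0, 0.0, 0.0]
ft_force: [0.4, -1.0, -0.2]
width: 0.0426
grip_force: 25.0
pos [594.5 335.8  11.7] grip angle 91.5 j7 1.36 tilt [ 0.001  0.001 -1.   ] t 9.45
SHIFT [-0.02  0.01  0.09] TURN -0.0
```

```bash
python3 -m crank '[[[0,0,0.05],0],[[0,0,0.04],0],[[0,0,0],0]]'; python3 -m crank '[[[0,0,0],0],[[0,0,0],0],[[0,0,0],0],[[0,0,-0.3],0],[[0,0,-0.8],0],[[0,0,-1],0],[[0,0,-1],0],[[0,0,-0.6],0],[[0,0,0],0]]' 0.62; python3 -c "
from h import *
go(343,-288,130,-40.9)"
```

```text
time: 9.82
ee_pos: [0.5942, 0.3358, 0.0087]
eef_rot: [-0.013, 1.0, 0.0, 0.0]
ft_force: [0.2, -1.2, 2.1]
width: 0.0427
grip_force: 25.0
time: 10.95
ee_pos: [0.5949, 0.336, 0.1213]
eef_rot: [-0.013, 1.0, 0.001, 0.001]
ft_force: [0.5, 0.2, -0.7]
width: 0.0539
grip_force: 0.0
pos [594.9 336.  121.3] grip angle 91.5 j7 1.32 tilt [ 0.002  0.002 -1.   ] t 10.95
SHIFT [  8.93 -20.58  -0.35] TURN -5.95
```

```bash
python3 -m crank '[[[0,0,-0.3],1],[[0,0,0],1],[[0,0,0],1],[[0,0,0],1],[[0,0,0],1],[[0,0,0],1],[[0,0,0],1],[[0,0,0],1],[[0,0,0],1],[[0,0,0],1],[[0,0,0],1],[[0,0,0],1]]' 1; python3 -m crank '[[[0,0,0],1],[[0,0,0],1],[[0,0,0],1],[[0,0,0],1],[[0,0,0],0.55],[[0,0,0],0]]'; python3 -c "
from h import *
go(343,-288,130,-40.9)
cv2.imwrite('pics/t2.png',cv2.resize(vision.camera('top')[120:300,160:480,::-1],None,fx=2.5,fy=2.5))"
```

```text
time: 12.45
ee_pos: [0.5936, 0.3354, 0.127]
eef_rot: [0.736, 0.677, -0.001, -0.0]
ft_force: [-0.3, -0.9, -0.2]
width: 0.087
grip_force: 0.0
time: 13.2
ee_pos: [0.5937, 0.3354, 0.1272]
eef_rot: [0.91, 0.415, -0.001, 0.0]
ft_force: [0.6, -0.8, -0.4]
width: 0.0871
grip_force: 0.0
pos [593.7 335.4 127.2] grip angle -40.9 j7 -0.77 tilt [-0.001 -0.001 -1.   ] t 13.2
SHIFT [-21.18   7.29  -0.06] TURN -0.0
```

View pics/t2.png

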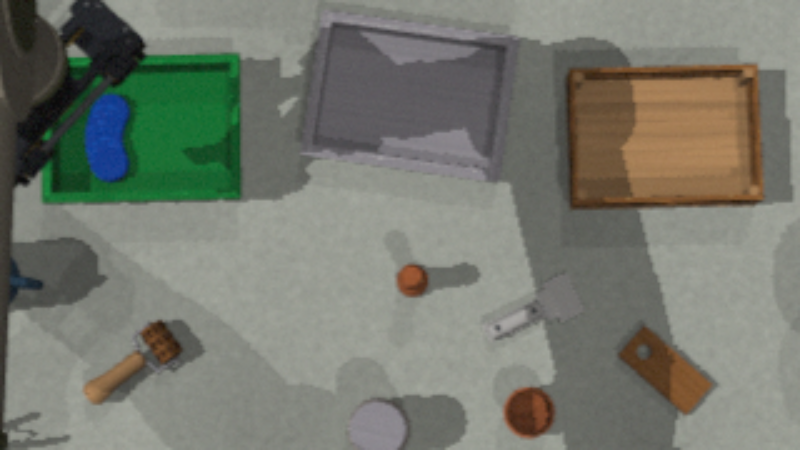

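The blue rib lies flat in the left half of the tub, at crop (108,138), which is (203,175) in the full picture. Everything else is where it was. Next is the wood rib.

```bash
python3 -m crank '[[[-0.5,0.2,0],0],[[-1,0.3,0],0],[[-1,0.3,0],0],[[-1,0.3,0],0],[[-1,0.35,0],0],[[-1,0.35,0],0],[[-1,0.35,0],0],[[-1,0.35,0],0],[[-1,0.35,0],0],[[-1,0.35,0],0],[[-1,0.35,0],0],[[-1,0.35,0],0]]' && python3 -m crank '[[[-1,0.35,0],0],[[-1,0.35,0],0],[[-1,0.35,0],0],[[-1,0.35,0],0],[[-1,0.35,0],0],[[-1,0.35,0],0],[[-1,0.35,0],0],[[-1,0.35,0],0],[[-1,0.35,0],0],[[-0.7,0.25,0],0],[[0,0,0],0]]'; python3 -c "
from h import *
go(343,-288,3,-40.9)"
```

```text
time: 14.75
ee_pos: [0.456, -0.0028, 0.128]
eef_rot: [0.909, 0.416, -0.0, 0.0]
ft_force: [0.5, 0.3, 0.4]
width: 0.0869
grip_force: 0.0
time: 16.12
ee_pos: [0.3418, -0.2883, 0.1291]
eef_rot: [0.91, 0.416, 0.0, 0.001]
ft_force: [0.4, 1.0, -0.3]
width: 0.0869
grip_force: 0.0
pos [ 341.8 -288.3  129.1] grip angle -40.9 j7 -0.54 tilt [ 0.001 -0.001 -1.   ] t 16.125
SHIFT [0.04 0.02 4.2 ] TURN 0.0
```

```bash
python3 -m crank '[[[0.04,0.02,0.5],0],[[0,0,1],0],[[0,0,1],0],[[0,0,0.8],0],[[0,0,0.5],0],[[0,0,0.25],0],[[0,0,0.15],0],[[0,0,0],0]]'; python3 -m crank '[[[0,0,0],0],[[0,0,0],0],[[0,0,0],0],[[0,0,0],0],[[0,0,0],0],[[0,0,0],0]]' 0 25; python3 -c "
from h import *
go(343,-288,110,-40.9)"
```

```text
time: 17.12
ee_pos: [0.3066, -0.2563, 0.043]
eef_rot: [0.909, 0.415, 0.01, 0.022]
ft_force: [0.1, -0.4, 0.9]
width: 0.0872
grip_force: 0.0
time: 17.88
ee_pos: [0.3064, -0.2562, 0.0429]
eef_rot: [0.909, 0.415, 0.01, 0.021]
ft_force: [-0.2, 0.9, -0.4]
width: 0.035
grip_force: 0.0
pos [ 306.4 -256.2   42.9] grip angle -40.9 j7 -0.62 tilt [ 0.037 -0.03  -0.999] t 17.875
SHIFT [ 0.    1.72 -2.16] TURN -0.0
```

```bash
python3 -m crank '[[[0,0,-0.5],0],[[0,0,-1],0],[[0,0,-1],0],[[0,0,-0.5],0],[[0,0,0],0]]' 1; python3 -c "
from h import *
go(343,-288,110,-40.9);print(sensors.read_state()['joint_positions'].round(2))"
```

```text
time: 18.5
ee_pos: [0.3035, -0.254, 0.1333]
eef_rot: [0.91, 0.415, 0.011, 0.022]
ft_force: [-0.0, 0.7, -0.3]
width: 0.0771
grip_force: 0.0
pos [ 303.5 -254.   133.3] grip angle -41.0 j7 -0.55 tilt [ 0.038 -0.031 -0.999] t 18.5
SHIFT [0.01 1.7  0.86] TURN -0.01
[-0.63 -0.49  1.01  2.21  0.47  1.2  -0.55]
```

```bash
python3 -m crank '[[[0.5,0.5,0],0],[[1,0.5,0],0],[[1,0.4,0],0],[[1,0.4,0],0],[[1,0,0],0],[[1,0,0],0],[[0,0,0],0]]' 1; python3 -c "
from h import *
go(434,-10,133,-40.9);print(sensors.read_state()['joint_positions'].round(2))"
```

```text
time: 19.38
ee_pos: [0.4525, -0.1631, 0.1349]
eef_rot: [0.909, 0.417, 0.008, 0.023]
ft_force: [-1.0, -0.7, 0.2]
width: 0.087
grip_force: 0.0
pos [ 452.5 -163.1  134.9] grip angle -40.7 j7 -0.39 tilt [ 0.035 -0.035 -0.999] t 19.375
SHIFT [ 3.46 -3.8  -0.14] TURN 0.02
[-1.03  0.06  1.33  2.02 -0.04  1.06 -0.39]
```

```bash
cat > k.py <<'E'
import numpy as np, itertools
from scipy.spatial.transform import Rotation as Ro
from scipy.optimize import least_squares
def fk(q,p,sg):
    h,a,b,c,o1,o2=p
    Z=lambda t:Ro.from_euler('z',t); Y=lambda t:Ro.from_euler('y',t)
    x=np.array([0,0,h]);R=Z(sg[0]*q[0])*Y(q[1]);x=x+R.apply([o1,0,a]);R=R*Z(sg[1]*q[2])*Y(q[3]);x=x+R.apply([o2,0,b])
    R=R*Z(sg[2]*q[4])*Y(q[5]);x=x+R.apply([0,0,c]);return x,R*Z(sg[3]*q[6])
D=[([-1.35662395,.33290324,-.0647062,1.46095393,.02160484,1.34989308,-.08851247],[.1465158,.60717962,.22172835],[.118102,.993001,-.000729,-.00005]),
([-.63,-.49,1.01,2.21,.47,1.2,-.55],[.3035,-.254,.1333],[.91,.415,.011,.022]),([-1.03,.06,1.33,2.02,-.04,1.06,-.39],[.4525,-.1631,.1349],[.909,.417,.008,.023])]
def res(p,sg):
    o=[]
    for q,x,e in D:
        X,R=fk(q,p,sg);Q=Ro.from_quat(e);o+=[*(X-x)];o+=[*(R.apply([0,0,1])-Q.apply([0,0,1]))]
    return o
if __name__=="__main__":
    L=[]
    for sg in itertools.product([1,-1],repeat=4):
        if sg[3]==-1: continue
        f=least_squares(res,[.35,.4,.4,.3,0,0],args=(sg,));L.append((f.cost,sg,f.x))
    for l in sorted(L,key=lambda l:l[0])[:3]:
        print(l[0],l[1],l[2].round(4))
        for q,x,e in D:
            X,R=fk(q,l[2],l[1]);print(np.round(X-x,3),(R.inv()*Ro.from_quat(e)).as_rotvec().round(2))
E
python3 k.py
```

```text
0.0011443317430802691 (-1, -1, -1, 1) [ 0.8665  0.4765  0.4895  0.9859 -0.01    0.0053]
[-0.045  0.005 -0.001] [ 0.   -0.    1.75]
[-0.004  0.002  0.001] [-0.01  0.    2.68]
[0.007 0.002 0.   ] [0.   0.   2.35]
0.025764760462771444 (-1, 1, 1, 1) [-12.8039   0.4979   0.5831 -13.1017  -0.0679   0.4367]
[ 0.019 -0.041  0.014] [ 0.   -0.    1.62]
[ 0.05  -0.097 -0.01 ] [-0.08  0.09 -2.03]
[-0.073  0.111 -0.005] [-0.08  0.07 -1.23]
0.061136203476903905 (1, -1, -1, 1) [-15.6457  -1.9761  -0.4519 -15.5546   0.0354  -2.1785]
[-0.306 -0.082  0.032] [ 0.   -0.   -0.97]
[0.01  0.025 0.043] [-0.07  0.01  1.42]
[-0.031  0.008 -0.075] [-0.08  0.03  0.3 ]
```

```bash
cat > k2.py <<'E'
import numpy as np
from scipy.spatial.transform import Rotation as Ro
from scipy.optimize import least_squares
from k import D
Z=lambda t:Ro.from_euler('z',t); Y=lambda t:Ro.from_euler('y',t)
def fk(q,p):
    h,a,b,y1,y2,y3=p;c=.3
    x=np.array([0,0,h]);R=Z(-q[0])*Y(q[1]);x=x+R.apply([0,y1,a]);R=R*Z(-q[2])*Y(q[3]);x=x+R.apply([0,y2,b])
    R=R*Z(-q[4])*Y(q[5]);x=x+R.apply([0,y3,c]);return x,R*Z(np.pi/2-q[6])
res=lambda p:np.concatenate([fk(q,p)[0]-x for q,x,e in D])
P=least_squares(lambda p:np.r_[res(p),1e-3*p[3:]],[.35,.47,.49,0,0,0]).x
lo=np.array([-2.6,-.5,-1.47,.16,-1.27,.06,-2.6]);hi=np.array([2.6,2.12,1.34,2.42,4.41,2.06,2.6])
def err(q,x,R):
    X,Q=fk(q,P);return np.r_[x-X,(R*Q.inv()).as_rotvec()]
def step(q,x,R,n=4):
    for _ in range(n):
        e=err(q,x,R);J=np.array([(err(q,x,R)-err(q+1e-5*d,x,R))/1e-5 for d in np.eye(7)]).T
        q=np.clip(q+np.linalg.pinv(J,rcond=1e-3)@e,lo,hi)
    return q,np.linalg.norm(err(q,x,R))
def down(g): # grip angle deg
    g=np.radians(g);y=np.array([np.cos(g),np.sin(g),0]);z=np.array([0,0,-1]);return Ro.from_matrix(np.c_[np.cross(y,z),y,z])
def path(q,pts,g0,ds=.02):
    """pts: list of (x,y,z,g) in m, deg; starts from q"""
    x,_=fk(q,P);g=g0
    for p in pts:
        n=int(max(np.linalg.norm(np.array(p[:3])-x)/ds,abs(p[3]-g)/8,1))+1;m=0
        for i in range(1,n+1):
            q,e=step(q,x+(np.array(p[:3])-x)*i/n,down(g+(p[3]-g)*i/n));m=max(m,e)
        x=np.array(p[:3]);g=p[3];print(p,q.round(2),"err",round(m,4))
    return q
if __name__=="__main__":
    print(P.round(4),res(P).round(4))
    q=np.array(D[0][0])
    path(q,[(.36,.216,.207,76.4),(.36,.216,.207,147.2),(.402,.16,.0035,147.2),(.402,.16,.11,147.2),(.595,.336,.107,147.2),(.595,.336,.107,91.5),(.594,.336,.009,91.5),(.594,.336,.127,91.5),(.594,.336,.127,-40.9),(.343,-.288,.129,-40.9),(.343,-.288,.0035,-40.9)],76.4)
E
python3 k2.py
```

```text
[ 0.2067  0.4471  0.4905 -0.022  -0.0212 -0.0025] [-0.      0.0001 -0.0011 -0.0001  0.0003  0.0003  0.0002 -0.0004  0.0008]
(0.36, 0.216, 0.207, 76.4) [-0.94 -0.14  0.27  2.    0.04  1.28  0.65] err 0.0
(0.36, 0.216, 0.207, 147.2) [-1.03 -0.15  0.35  2.    0.05  1.28  1.87] err 0.0
(0.402, 0.16, 0.0035, 147.2) [-0.92  0.18  0.47  2.19 -0.12  0.79  2.19] err 0.0
(0.402, 0.16, 0.11, 147.2) [-0.96 -0.01  0.47  2.1   0.01  1.05  2.08] err 0.0
(0.595, 0.336, 0.107, 147.2) [-0.89  0.56  0.44  1.44 -0.25  1.19  2.15] err 0.0
(0.595, 0.336, 0.107, 91.5) [-1.02  0.6   0.63  1.45 -0.37  1.21  1.26] err 0.0
(0.594, 0.336, 0.009, 91.5) [-0.99  0.71  0.59  1.52 -0.43  1.05  1.3 ] err 0.0
(0.594, 0.336, 0.127, 91.5) [-1.02  0.59  0.64  1.43 -0.36  1.24  1.25] err 0.0
(0.594, 0.336, 0.127, -40.9) [-1.27  0.79  1.11  1.45 -0.71  1.35 -0.84] err 0.0
(0.343, -0.288, 0.129, -40.9) [-0.95 -0.48  1.34  2.07  0.5   1.23 -0.53] err 0.0253
(0.343, -0.288, 0.0035, -40.9) [-1.17 -0.5   1.34  2.23  0.64  0.97 -0.61] err 0.3535
```

```bash
cat > s.py <<'E'
from k2 import *
import io,contextlib,itertools
q0=np.array([-1.03,.06,1.33,2.02,-.04,1.06,-.39])
pl={'n':(.45,-.1),'m':(.6,0),'f':(.75,.05),'fr':(.6,-.4),'nl':(.38,.25),'fl':(.62,.4),'mr':(.5,-.25)}
out=[]
for a,b in itertools.product(pl,pl):
  for G in (40,90,130):
    f=io.StringIO()
    with contextlib.redirect_stdout(f):
      z=.15
      q=path(q0,[(*pl[a],z,-40.9),(*pl[a],z,G),(*pl[b],z,G),(*pl[b],z,-40.9),(.343,-.288,z,-40.9),(.343,-.288,.003,-40.9)],-40.9,.04)
    e=max(float(l.split()[-1]) for l in f.getvalue().splitlines()); out.append((abs(q[2])+5*e,a,b,G,q.round(2),e))
out.sort(key=lambda o:o[0])
for o in out[:8]:print(*o)
E
time python3 s.py
```

```text
0.7596386032879291 f n 130 [-0.1   0.26  0.76  2.16 -0.25  0.81  0.11] 0.0
0.8261361352181558 m n 130 [-0.15  0.27  0.83  2.16 -0.28  0.81  0.13] 0.0
0.8339531755574606 fl n 130 [-0.16  0.28  0.83  2.16 -0.28  0.81  0.14] 0.0
0.8885788528269201 fr n 90 [-0.08  0.26  0.75  2.16 -0.24  0.81  0.1 ] 0.0283
0.9041512468645192 f n 90 [-0.22  0.3   0.9   2.17 -0.32  0.82  0.17] 0.0
0.9350231309091739 m n 90 [-0.24  0.31  0.94  2.17 -0.34  0.82  0.19] 0.0
0.956289536283503 fl n 90 [-0.26  0.31  0.96  2.17 -0.35  0.82  0.2 ] 0.0
0.96195281915026 mr n 90 [-0.2   0.29  0.88  2.17 -0.31  0.81  0.16] 0.0159
real	0m50.693s
user	0m50.785s
sys	0m0.087s
```

```bash
cat > s2.py <<'E'
from k2 import *
q0=np.array([-1.03,.06,1.33,2.02,-.04,1.06,-.39])
h=.13
path(q0,[(.7,0,.15,-40.9),(.7,0,.15,100),(.434,-.01,h,100),(.434,-.01,.016,100),(.434,-.01,h,100),
(.594,-.235,h,100),(.594,-.235,.021,100),(.594,-.235,h,100),(.45,-.1,h,100),(.45,-.1,h,-40.9),(.343,-.288,h,-40.9),(.343,-.288,.003,-40.9),(.343,-.288,h,-40.9),
(.45,-.1,h,-40.9),(.597,.243,h,-40.9),(.597,.243,h,-88),(.597,.243,.008,-88),(.597,.243,h,-88),
(.597,.243,h,40),(.335,.304,h,40),(.335,.304,.005,40),(.335,.304,h,40),(.5,0,h,40),(.594,-.328,h,40),(.594,-.328,h,91),(.594,-.328,.01,91),(.594,-.328,h,91),
(.594,-.328,h,26),(.398,-.13,h,26),(.398,-.13,.003,26),(.398,-.13,h,26),(.64,0,h,26),(.64,0,.008,26)],-40.9)
E
python3 s2.py
```

```text
(0.7, 0, 0.15, -40.9) [-0.67  0.73  0.99  1.36 -0.61  1.36 -0.4 ] err 0.0
(0.7, 0, 0.15, 100) [-0.4   0.57  0.5   1.35 -0.27  1.29  1.85] err 0.0
(0.434, -0.01, 0.13, 100) [-0.59 -0.04  0.5   2.08  0.02  1.1   1.65] err 0.0
(0.434, -0.01, 0.016, 100) [-0.56  0.16  0.51  2.18 -0.11  0.82  1.76] err 0.0
(0.434, -0.01, 0.13, 100) [-0.6  -0.04  0.51  2.08  0.02  1.1   1.65] err 0.0
(0.594, -0.235, 0.13, 100) [-0.18  0.48  0.65  1.56 -0.31  1.2   2.27] err 0.0
(0.594, -0.235, 0.021, 100) [-0.14  0.6   0.59  1.64 -0.38  1.01  2.32] err 0.0
(0.594, -0.235, 0.13, 100) [-0.18  0.48  0.65  1.56 -0.31  1.2   2.27] err 0.0
(0.45, -0.1, 0.13, 100) [-0.5   0.03  0.64  2.02 -0.02  1.1   1.89] err 0.0
(0.45, -0.1, 0.13, -40.9) [-0.55  0.03  0.69  2.02 -0.02  1.1  -0.57] err 0.0
(0.343, -0.288, 0.13, -40.9) [-0.32 -0.03  0.93  2.06  0.03  1.1  -0.12] err 0.0
(0.343, -0.288, 0.003, -40.9) [-0.2   0.29  0.88  2.17 -0.31  0.81  0.16] err 0.0
(0.343, -0.288, 0.13, -40.9) [-0.36 -0.04  0.97  2.06  0.03  1.1  -0.13] err 0.0
(0.45, -0.1, 0.13, -40.9) [-0.58  0.03  0.72  2.03 -0.02  1.1  -0.57] err 0.0
(0.59
[... 756 characters left out ...]
35] err 0.0
(0.594, -0.328, 0.13, 91) [ 0.14  0.53  0.42  1.43 -0.22  1.22  2.17] err 0.0
(0.594, -0.328, 0.01, 91) [ 0.17  0.65  0.38  1.52 -0.27  1.02  2.2 ] err 0.0
(0.594, -0.328, 0.13, 91) [ 0.14  0.53  0.42  1.43 -0.22  1.22  2.17] err 0.0
(0.594, -0.328, 0.13, 26) [-0.01  0.57  0.64  1.44 -0.35  1.24  1.12] err 0.0
(0.398, -0.13, 0.13, 26) [-0.41 -0.1   0.6   2.12  0.06  1.1   0.61] err 0.0
(0.398, -0.13, 0.003, 26) [-0.38  0.16  0.63  2.23 -0.14  0.79  0.79] err 0.0
(0.398, -0.13, 0.13, 26) [-0.43 -0.1   0.62  2.12  0.06  1.1   0.61] err 0.0
(0.64, 0, 0.13, 26) [-0.47  0.46  0.53  1.56 -0.25  1.19  0.56] err 0.0
(0.64, 0, 0.008, 26) [-0.43  0.6   0.48  1.64 -0.32  0.98  0.61] err 0.0
```

```bash
python3 -c "
from h import *
go(700,0,150,100)"
```

```text
pos [ 452.5 -163.1  134.9] grip angle -40.7 j7 -0.39 tilt [ 0.035 -0.035 -0.999] t 19.375
SHIFT [ 9.5   2.72 -0.41] TURN 4.91
```

```bash
python3 -m crank '[[[0.5,0.1,0],0],[[1,0.3,0],0],[[1,0.3,-0.1],0],[[1,0.3,-0.1],0],[[1,0.3,-0.1],0],[[1,0.3,0],0],[[1,0.3,0],0],[[1,0.3,0],0],[[1,0.3,0],0],[[1,0.2,0],0],[[0,0,0],-1],[[0,0,0],-1]]' && python3 -m crank '[[[0,0,0],-1],[[0,0,0],-1],[[0,0,0],-1],[[0,0,0],-1],[[0,0,0],-1],[[0,0,0],-1],[[0,0,0],-1],[[0,0,0],-1],[[0,0,0],-1],[[0,0,0],-1],[[0,0,0],-1],[[0,0,0],-1]]' && python3 -m crank '[[[0,0,0],-1],[[0,0,0],-1],[[0,0,0],-1],[[0,0,0],-0.6],[[0,0,0],0]]';  python3 -c "
from h import *
go(434,-10,110,100);print(sensors.read_state()['joint_positions'].round(2))
im=vision.camera('top');cv2.imwrite('pics/t3.png',im[:,:,::-1])
M=blob(im,(305,215,345,245),lambda h,s,v:((h<15)|(h>170))&(s>110));print(rect('top',M,.055))"
```

```text
time: 20.88
ee_pos: [0.6991, -0.003, 0.149]
eef_rot: [0.842, 0.539, 0.007, 0.024]
ft_force: [-0.3, -0.5, 0.1]
width: 0.0868
grip_force: 0.0
time: 22.38
ee_pos: [0.699, -0.0031, 0.1493]
eef_rot: [0.163, 0.986, -0.013, 0.021]
ft_force: [0.4, -0.6, 0.5]
width: 0.0871
grip_force: 0.0
time: 23.0
ee_pos: [0.6991, -0.0029, 0.1492]
eef_rot: [-0.085, 0.996, -0.018, 0.017]
ft_force: [-0.8, 0.1, -0.4]
width: 0.0869
grip_force: 0.0
pos [699.1  -2.9 149.2] grip angle 99.7 j7 1.81 tilt [ 0.037 -0.032 -0.999] t 23.0
SHIFT [8.79 1.31 0.99] TURN -0.03
[-0.39  0.54  0.45  1.39 -0.21  1.22  1.81]
(array([434.3, -13.9]), 0.8, array([29.5, 21.4]), array([434.5, -14.1]), 82)
```

```bash
python3 -m crank '[[[0.5,0.1,0],0],[[1,0.15,0.1],0],[[1,0.15,0.1],0],[[1,0.15,0.1],0],[[1,0.15,0.1],0],[[1,0.15,0.1],0],[[1,0.15,0.1],0],[[1,0.15,0.1],0],[[0.8,0.15,0.1],0],[[0.49,0.1,0.1],0],[[0,0,0],0]]' ;  python3 -c "
from h import *
go(434,-10,16,100)"
```

```text
time: 24.42
ee_pos: [0.4333, -0.0064, 0.1121]
eef_rot: [-0.086, 0.996, -0.016, 0.017]
ft_force: [0.6, 0.2, 0.4]
width: 0.0873
grip_force: 0.0
pos [433.3  -6.4 112.1] grip angle 99.8 j7 1.59 tilt [ 0.037 -0.03  -0.999] t 24.425
SHIFT [ 0.1  -0.01  3.2 ] TURN -0.03
```

```bash
python3 -m crank '[[[0.1,0,0.5],0],[[0,0,0.8],0],[[0,0,0.8],0],[[0,0,0.6],0],[[0,0,0.3],0],[[0,0,0.2],0],[[0,0,0],0]]'; python3 -m crank '[[[0,0,0],0],[[0,0,0],0],[[0,0,0],0],[[0,0,0],0],[[0,0,0],0],[[0,0,0],0],[[0,0,0],0]]' 0 15; python3 -c "
from h import *
go(434,-10,120,100)"
```

```text
time: 25.3
ee_pos: [0.4343, -0.0099, 0.0159]
eef_rot: [-0.086, 0.996, -0.017, 0.017]
ft_force: [0.4, 0.7, 0.6]
width: 0.0873
grip_force: 0.0
time: 26.18
ee_pos: [0.4342, -0.0098, 0.0161]
eef_rot: [-0.086, 0.996, -0.017, 0.017]
ft_force: [-0.6, 0.4, 1.6]
width: 0.0279
grip_force: 13.3
pos [434.2  -9.8  16.1] grip angle 99.8 j7 1.68 tilt [ 0.036 -0.03  -0.999] t 26.175
SHIFT [-0.1  -0.13 -3.46] TURN -0.02
```

```bash
python3 -m crank '[[[0,0,0],0],[[0,0,0],0],[[0,0,0],0],[[0,0,-0.3],0],[[0,0,0],0]]' 0.6; python3 -m crank '[[[0,0,0],0],[[0,0,0],0],[[0,0,0],0],[[0,0,0],0],[[0,0,0],0],[[0,0,0],0]]' 0 15; python3 -c "
from h import *
go(434,-10,120,100)
cv2.imwrite('pics/s4.png',cv2.resize(vision.camera('side')[190:280,270:390,::-1],None,fx=5,fy=5,interpolation=2))"
```

```text
time: 26.8
ee_pos: [0.4345, -0.0094, 0.0258]
eef_rot: [-0.086, 0.996, -0.017, 0.018]
ft_force: [-0.5, 0.4, -0.7]
width: 0.0522
grip_force: 0.0
time: 27.55
ee_pos: [0.4338, -0.0095, 0.025]
eef_rot: [-0.086, 0.996, -0.017, 0.017]
ft_force: [-0.8, 0.2, -0.6]
width: 0.0232
grip_force: 14.7
pos [433.8  -9.5  25. ] grip angle 99.8 j7 1.67 tilt [ 0.036 -0.03  -0.999] t 27.55
SHIFT [-0.1  -0.13 -3.16] TURN -0.02
```

View pics/s4.png

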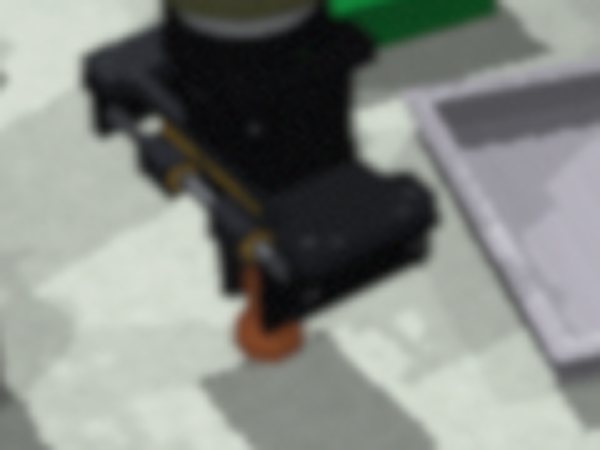

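The side view shows the fingers on the stamp's waist at (255,290), the foot on the bench at (268,340), and the stamp upright. I'm lifting it.

```bash
python3 -m crank '[[[0,0,-0.3],0],[[0,0,-0.7],0],[[0,0,-1],0],[[0,0,-0.8],0],[[0,0,-0.4],0],[[0,0,0],0]]'; python3 -c "
from h import *
go(593,-233,120,100)"
```

```text
time: 28.35
ee_pos: [0.4307, -0.0065, 0.1214]
eef_rot: [-0.086, 0.996, -0.016, 0.018]
ft_force: [1.0, 0.5, -0.7]
width: 0.0232
grip_force: 14.7
pos [430.7  -6.5 121.4] grip angle 99.8 j7 1.58 tilt [ 0.038 -0.03  -0.999] t 28.35
SHIFT [-4.03 -8.36  0.48] TURN -0.02
```

```bash
python3 -m crank '[[[-0.2,-0.4,0],0],[[-0.4,-0.8,0],0],[[-0.5,-1,0.1],0],[[-0.5,-1,0.1],0],[[-0.5,-1,0.1],0],[[-0.5,-1,0.1],0],[[-0.5,-1,0.08],0],[[-0.5,-1,0],0],[[-0.3,-0.8,0],0],[[-0.13,-0.36,0],0],[[0,0,0],0]]'; python3 -c "
from h import *
go(593,-233,31,100);print(sensors.read_state()['joint_positions'].round(2))"
```

```text
time: 29.72
ee_pos: [0.5922, -0.2341, 0.1185]
eef_rot: [-0.085, 0.996, -0.017, 0.016]
ft_force: [0.5, -0.4, -1.4]
width: 0.023
grip_force: 14.7
pos [ 592.2 -234.1  118.5] grip angle 99.8 j7 2.24 tilt [ 0.035 -0.031 -0.999] t 29.725
SHIFT [0.05 0.14 2.91] TURN -0.03
[-0.19  0.45  0.62  1.63 -0.27  1.11  2.24]
```

```bash
python3 -m crank '[[[0.05,0.14,0.4],0],[[0,0,0.8],0],[[0,0,0.7],0],[[0,0,0.5],0],[[0,0,0.3],0],[[0,0,0.13],0],[[0,0,0.07],0],[[0,0,0],0]]'; python3 -c "
from h import *
go(593,-233,30,100)"
```

```text
time: 30.72
ee_pos: [0.594, -0.2321, 0.0326]
eef_rot: [-0.086, 0.996, -0.017, 0.017]
ft_force: [-0.3, 0.5, -0.2]
width: 0.0229
grip_force: 14.7
pos [ 594.  -232.1   32.6] grip angle 99.8 j7 2.28 tilt [ 0.037 -0.031 -0.999] t 30.725
SHIFT [ 0.04 -0.02  0.09] TURN -0.02
```

```bash
python3 -m crank '[[[0,0,0.05],0],[[0,0,0.04],0],[[0,0,0],0]]'; python3 -m crank '[[[0,0,0],0],[[0,0,0],0],[[0,0,0],0],[[0,0,0],0]]' 0.5;  python3 -m crank '[[[0,0,-0.5],0],[[0,0,-0.8],0],[[0,0,-1],0],[[0,0,-1],0],[[0,0,0],0]]'; python3 -c "
from h import *
go(450,-100,140,100)"
```

```text
time: 31.1
ee_pos: [0.5941, -0.2322, 0.03]
eef_rot: [-0.086, 0.996, -0.017, 0.017]
ft_force: [0.6, 0.3, 2.9]
width: 0.0233
grip_force: 14.9
time: 31.6
ee_pos: [0.5938, -0.232, 0.0294]
eef_rot: [-0.086, 0.996, -0.017, 0.017]
ft_force: [-0.4, 0.4, -0.2]
width: 0.0426
grip_force: 0.0
time: 32.22
ee_pos: [0.5916, -0.2298, 0.132]
eef_rot: [-0.086, 0.996, -0.017, 0.019]
ft_force: [-0.1, 0.7, -0.1]
width: 0.0438
grip_force: 0.0
pos [ 591.6 -229.8  132. ] grip angle 99.8 j7 2.23 tilt [ 0.042 -0.031 -0.999] t 32.225
SHIFT [ 3.9   5.05 -0.6 ] TURN -0.02
```

```bash
python3 -m crank '[[[0.6,0.8,-0.1],0],[[0.8,1,-0.1],0],[[0.8,1,-0.1],0],[[0.8,1,-0.1],0],[[0.6,0.85,-0.1],0],[[0.3,0.4,-0.1],0],[[0,0,0],1],[[0,0,0],1],[[0,0,0],1],[[0,0,0],1],[[0,0,0],1],[[0,0,0],1]]' 1 25; python3 -m crank '[[[0,0,0],1],[[0,0,0],1],[[0,0,0],1],[[0,0,0],1],[[0,0,0],1],[[0,0,0],1],[[0,0,0],1],[[0,0,0],1],[[0,0,0],1],[[0,0,0],1],[[0,0,0],1],[[0,0,0],0.6]]'; python3 -c "
from h import *
go(343,-288,120,-40.9);print(sensors.read_state()['joint_positions'].round(2))
cv2.imwrite('pics/s5.png',vision.camera('side')[:,:,::-1])"
```

```text
time: 33.72
ee_pos: [0.4482, -0.0995, 0.1372]
eef_rot: [0.329, 0.944, -0.008, 0.022]
ft_force: [-0.5, -0.3, 0.0]
width: 0.0868
grip_force: 0.0
time: 35.22
ee_pos: [0.4482, -0.0995, 0.1372]
eef_rot: [0.91, 0.413, 0.01, 0.021]
ft_force: [-1.0, 0.4, -0.9]
width: 0.0871
grip_force: 0.0
pos [448.2 -99.5 137.2] grip angle -41.1 j7 -0.64 tilt [ 0.036 -0.03  -0.999] t 35.225
SHIFT [-7.04  1.46  0.64] TURN -0.03
[-0.46 -0.02  0.56  2.05  0.04  1.07 -0.64]
```

View pics/s5.png

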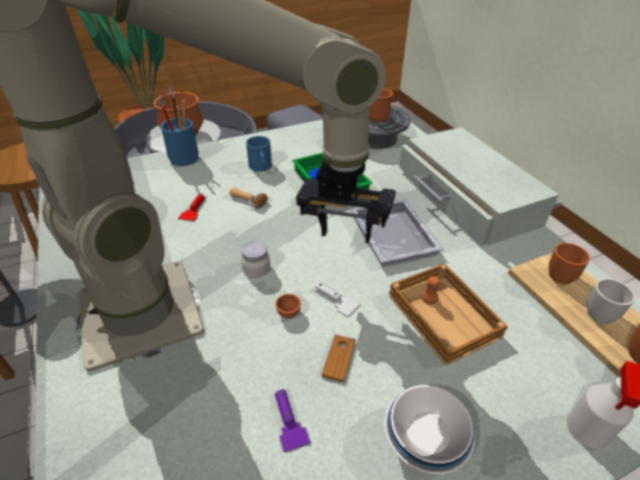

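The hand stamp stands upright in the crate at (431,290). The wood rib at (339,357), scraper at (337,299) and bowls at (430,427) are untouched. On to the wood rib.

```bash
python3 -m crank '[[[-0.5,0.1,0],0],[[-1,0.2,0.1],0],[[-1,0.2,0.1],0],[[-1,0.2,0.1],0],[[-1,0.2,0.1],0],[[-1,0.2,0.1],0],[[-0.9,0.2,0.1],0],[[-0.64,0.16,0.04],0],[[0,0,0],0]]'; python3 -c "
from h import *
go(343,-288,4,-40.9);print(sensors.read_state()['joint_positions'].round(2))"
```

```text
time: 36.4
ee_pos: [0.3424, -0.2897, 0.1199]
eef_rot: [0.91, 0.414, 0.01, 0.021]
ft_force: [0.8, -0.4, 0.4]
width: 0.0869
grip_force: 0.0
pos [ 342.4 -289.7  119.9] grip angle -41.0 j7 -0.15 tilt [ 0.036 -0.03  -0.999] t 36.4
SHIFT [ 0.05 -0.2   3.86] TURN -0.02
[-0.25 -0.06  0.84  2.11  0.06  1.03 -0.15]
```

```bash
python3 -m crank '[[[0.05,-0.2,0.5],0],[[0,0,1],0],[[0,0,1],0],[[0,0,0.7],0],[[0,0,0.4],0],[[0,0,0.2],0],[[0,0,0.06],0],[[0,0,0],0]]'; python3 -m crank '[[[0,0,0],0],[[0,0,0],0],[[0,0,0],0],[[0,0,0],0],[[0,0,0],0],[[0,0,0],0]]' 0 25; python3 -c "
from h import *
go(450,-100,130,-40.9)"
```

```text
time: 37.4
ee_pos: [0.3447, -0.2866, 0.0042]
eef_rot: [0.909, 0.415, 0.01, 0.021]
ft_force: [0.1, -0.1, 0.3]
width: 0.0869
grip_force: 0.0
time: 38.15
ee_pos: [0.3446, -0.2868, 0.0041]
eef_rot: [0.909, 0.415, 0.01, 0.021]
ft_force: [-0.8, 0.3, 0.2]
width: 0.0436
grip_force: 25.0
pos [ 344.6 -286.8    4.1] grip angle -40.9 j7 0.1 tilt [ 0.036 -0.03  -0.999] t 38.15
SHIFT [ 7.01 -1.22 -4.25] TURN -0.0
```

Gripped at 43.6 mm. Next I lift and carry.

```bash
python3 -m crank '[[[0,0,-0.3],0],[[0,0,-0.7],0],[[0,0,-1],0],[[0,0,-1],0],[[0.4,-0.1,-1],0],[[0.8,-0.2,-0.2],0],[[1,-0.2,0],0],[[1,-0.2,0],0],[[1,-0.2,0],0],[[1,-0.2,0],0],[[1,-0.2,0],0],[[0.8,-0.1,0],0]]'; python3 -c "
from h import *
go(597,243,125,-88.5);print(sensors.read_state()['joint_positions'].round(2),sensors.read_state()['width'])"
```

```text
time: 39.65
ee_pos: [0.4464, -0.0958, 0.1286]
eef_rot: [0.909, 0.415, 0.011, 0.022]
ft_force: [0.7, -0.9, -0.1]
width: 0.0432
grip_force: 25.0
pos [446.4 -95.8 128.6] grip angle -40.9 j7 -0.64 tilt [ 0.037 -0.031 -0.999] t 39.65
SHIFT [11.82 -3.61 -0.04] TURN 5.95
[-0.51 -0.02  0.61  2.07  0.04  1.05 -0.64] 0.0432057919976842
```

```bash
python3 -m crank '[[[0.9,-0.3,0],0],[[1,-0.3,0],0],[[1,-0.3,0],0],[[1,-0.3,0],0],[[1,-0.3,0],0],[[1,-0.3,0],0],[[1,-0.3,0],0],[[1,-0.3,0],0],[[1,-0.3,0],0],[[1,-0.3,0],0],[[1,-0.3,0],0],[[0.9,-0.3,0],0]]'; python3 -m crank '[[[0,0,0],0.5],[[0,0,0],1],[[0,0,0],1],[[0,0,0],1],[[0,0,0],1],[[0,0,0],1],[[0,0,0],0.45],[[0,0,0],0]]'; python3 -c "
from h import *
go(596,241,10,-88.5)"
```

```text
time: 41.15
ee_pos: [0.5968, 0.2424, 0.1234]
eef_rot: [0.909, 0.415, 0.01, 0.022]
ft_force: [-0.3, 0.2, 0.4]
width: 0.0435
grip_force: 25.0
time: 42.15
ee_pos: [0.5963, 0.2414, 0.1234]
eef_rot: [1.0, 0.013, 0.018, 0.016]
ft_force: [-0.1, 0.7, -0.2]
width: 0.0435
grip_force: 25.0
pos [596.3 241.4 123.4] grip angle -88.5 j7 -1.86 tilt [ 0.037 -0.031 -0.999] t 42.15
SHIFT [-0.15 -0.11  3.78] TURN -0.0
```

```bash
python3 -m crank '[[[-0.15,-0.11,0.4],0],[[0,0,0.9],0],[[0,0,0.9],0],[[0,0,0.7],0],[[0,0,0.4],0],[[0,0,0.25],0],[[0,0,0.12],0],[[0,0,0],0]]';python3 -m crank '[[[0,0,0.06],0],[[0,0,0],0]]'; python3 -m crank '[[[0,0,0.05],0],[[0,0,0],0]]'; python3 -c "
from h import *
go(596,241,9,-88.5)"
```

```text
time: 43.15
ee_pos: [0.5959, 0.2413, 0.0134]
eef_rot: [1.0, 0.013, 0.018, 0.015]
ft_force: [0.6, 0.8, -0.5]
width: 0.0435
grip_force: 25.0
time: 43.4
ee_pos: [0.5958, 0.2413, 0.0115]
eef_rot: [1.0, 0.013, 0.018, 0.015]
ft_force: [0.3, 0.7, 0.5]
width: 0.0434
grip_force: 25.0
time: 43.65
ee_pos: [0.5961, 0.2413, 0.0101]
eef_rot: [1.0, 0.013, 0.018, 0.015]
ft_force: [0.8, 0.5, 2.3]
width: 0.0435
grip_force: 25.0
pos [596.1 241.3  10.1] grip angle -88.6 j7 -1.82 tilt [ 0.037 -0.03  -0.999] t 43.65
SHIFT [-0.    0.01  0.04] TURN -0.01
```

```bash
python3 -m crank '[[[0,0,0.02],0],[[0,0,0],0],[[0,0,0],0],[[0,0,0],0],[[0,0,-0.3],0],[[0,0,-0.8],0],[[0,0,-1],0],[[0,0,-1],0],[[0,0,-0.8],0],[[0,0,0],-0.5],[[0,0,0],-1],[[0,0,0],-1]]' 0.62; python3 -m crank '[[[0,0,0],-1],[[0,0,0],-1],[[0,0,0],-1],[[0,0,0],-1],[[0,0,0],-1],[[0,0,0],-1],[[0,0,0],-1],[[0,0,0],-1],[[0,0,0],-1],[[0,0,0],-1],[[0,0,0],-1],[[0,0,0],-1]]'; python3 -m crank '[[[0,0,0],-1],[[0,0,0],-0.56],[[0,0,0],0]]'; python3 -c "
from h import *
go(335,303.6,125,40);print(sensors.read_state()['joint_positions'].round(2))
im=vision.camera('top')
cv2.imwrite('pics/t6.png',cv2.resize(im[120:300,160:480,::-1],None,fx=2.5,fy=2.5))"
```

```text
time: 45.15
ee_pos: [0.5917, 0.2447, 0.1268]
eef_rot: [0.982, 0.188, 0.015, 0.018]
ft_force: [-0.3, -0.1, 0.5]
width: 0.0541
grip_force: 0.0
time: 46.65
ee_pos: [0.5917, 0.2445, 0.1268]
eef_rot: [0.517, 0.856, -0.003, 0.024]
ft_force: [0.1, -0.9, 0.3]
width: 0.0538
grip_force: 0.0
time: 47.02
ee_pos: [0.5917, 0.2445, 0.1267]
eef_rot: [0.423, 0.906, -0.006, 0.023]
ft_force: [1.0, -0.6, -0.3]
width: 0.0539
grip_force: 0.0
pos [591.7 244.5 126.7] grip angle 39.9 j7 0.24 tilt [ 0.037 -0.03  -0.999] t 47.025
SHIFT [ 6.99 -5.3  -0.32] TURN -0.01
[-0.6   0.41  0.15  1.57 -0.02  1.15  0.24]
```

View pics/t6.png

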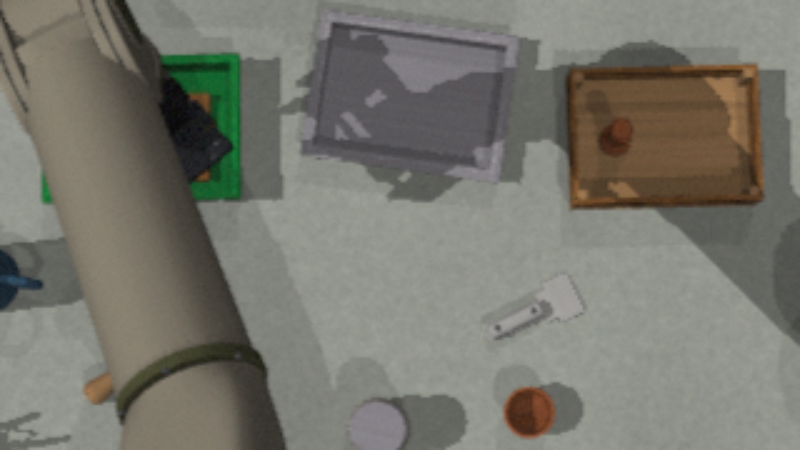

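The wood rib's edge shows in the right half of the tub at crop (203,140), the stamp stands in the crate at (618,135), and the scraper has not moved. Next is the roller.

```bash
python3 -m crank '[[[0.5,-0.4,0],0],[[1,-0.75,0],0],[[1,-0.75,0],0],[[1,-0.75,-0.1],0],[[1,-0.75,-0.1],0],[[1,-0.75,-0.1],0],[[0.9,-0.7,0],0],[[0.59,-0.45,0],0],[[0,0,0],0]]' 0.65 20; python3 -c "
from h import *
go(335,303.6,8,40);print(sensors.read_state()['joint_positions'].round(2))"
```

```text
time: 48.2
ee_pos: [0.3339, 0.304, 0.1243]
eef_rot: [0.423, 0.906, -0.006, 0.023]
ft_force: [1.3, -0.5, 1.2]
width: 0.0565
grip_force: 0.0
pos [333.9 304.  124.3] grip angle 40.0 j7 -0.2 tilt [ 0.037 -0.03  -0.999] t 48.2
SHIFT [ 0.15 -0.01  3.87] TURN 0.0
[-0.87  0.03 -0.01  2.03  0.05  1.08 -0.2 ]
```

```bash
python3 -m crank '[[[0.15,0,0.5],0],[[0,0,1],0],[[0,0,0.7],0],[[0,0,0],0]]'; python3 -c "
from h import *
go(335,303.6,8,40)
cv2.imwrite('pics/s7.png',cv2.resize(vision.camera('side')[140:240,190:310,::-1],None,fx=5,fy=5,interpolation=2))"
```

```text
time: 48.7
ee_pos: [0.3341, 0.3034, 0.0557]
eef_rot: [0.424, 0.906, -0.008, 0.023]
ft_force: [0.6, 0.4, 0.1]
width: 0.0566
grip_force: 0.0
pos [334.1 303.4  55.7] grip angle 39.9 j7 -0.22 tilt [ 0.034 -0.034 -0.999] t 48.7
SHIFT [0.06 0.02 1.59] TURN -0.02
```

View pics/s7.png

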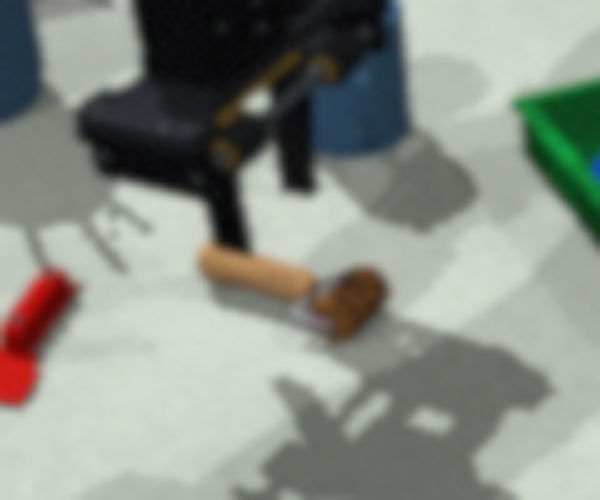

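The fingertips are at crop (232,248) and (300,188), above the handle, which runs (210,258) to (310,290). I'll check the lateral alignment numerically.

```bash
python3 - <<'E'
from h import *
c=lambda x,y:(190+x/5,140+y/5)
print("side: tips mid",ray("side",[c(232,246),c(302,188)],.0557).round(4).tolist())
print("handle axis", ray("side",[c(208,262),c(305,284)],.0155).round(4).tolist(),"drum",ray("side",[c(352,303)],.014).round(4).tolist())
E
```

```text
side: tips mid [[0.3099, 0.2797], [0.3626, 0.3192]]
handle axis [[0.3049, 0.3275], [0.3492, 0.2845]] drum [[0.3683, 0.2585]]
```

```bash
python3 -m crank '[[[0,0,0.6],0],[[0,0,0.5],0],[[0,0,0.35],0],[[0,0,0.1],0],[[0,0,0],0]]'; python3 -m crank '[[[0,0,0],0],[[0,0,0],0],[[0,0,0],0],[[0,0,0],0],[[0,0,0],0],[[0,0,0],0]]' 0 20; python3 -c "
from h import *
go(500,0,125,40)"
```

```text
time: 49.38
ee_pos: [0.3362, 0.3035, 0.0114]
eef_rot: [0.423, 0.906, -0.006, 0.023]
ft_force: [0.1, -0.1, 0.6]
width: 0.0565
grip_force: 0.0
time: 50.12
ee_pos: [0.3361, 0.3034, 0.0113]
eef_rot: [0.423, 0.906, -0.006, 0.023]
ft_force: [0.4, -0.9, 1.0]
width: 0.0203
grip_force: 19.9
pos [336.1 303.4  11.3] grip angle 40.0 j7 -0.22 tilt [ 0.036 -0.03  -0.999] t 50.125
SHIFT [-11.43  -2.28  -3.28] TURN -0.0
```

```bash
python3 -m crank '[[[0,0,0],0],[[0,0,0],0],[[0,0,0.2],0],[[0,0,0],0]]' 0.5; python3 -m crank '[[[0,0,0],0],[[0,0,0],0],[[0,0,0],0],[[0,0,0],0],[[0,0,0],0]]' 0 25;python3 -m crank '[[[0,0,-0.3],0],[[0,0,-0.7],0],[[0,0,-1],0],[[0,0,-1],0],[[0,0,-0.9],0],[[0,0,0],0]]'; python3 -c "
from h import *
go(500,0,125,40)
cv2.imwrite('pics/s8.png',cv2.resize(vision.camera('side')[110:230,190:330,::-1],None,fx=4.5,fy=4.5,interpolation=2))"
```

```text
time: 50.62
ee_pos: [0.336, 0.3029, 0.0047]
eef_rot: [0.423, 0.906, -0.007, 0.023]
ft_force: [0.2, -0.1, -0.0]
width: 0.0425
grip_force: 0.0
time: 51.25
ee_pos: [0.3364, 0.3033, 0.0054]
eef_rot: [0.423, 0.906, -0.006, 0.023]
ft_force: [-0.8, 1.2, 0.2]
width: 0.0205
grip_force: 24.9
time: 52.0
ee_pos: [0.3328, 0.3079, 0.1246]
eef_rot: [0.423, 0.906, -0.004, 0.023]
ft_force: [-0.7, -0.2, -0.5]
width: 0.0197
grip_force: 24.9
pos [332.8 307.9 124.6] grip angle 40.0 j7 -0.21 tilt [ 0.039 -0.027 -0.999] t 52.0
SHIFT [-11.44  -2.32   0.48] TURN -0.0
```

View pics/s8.png

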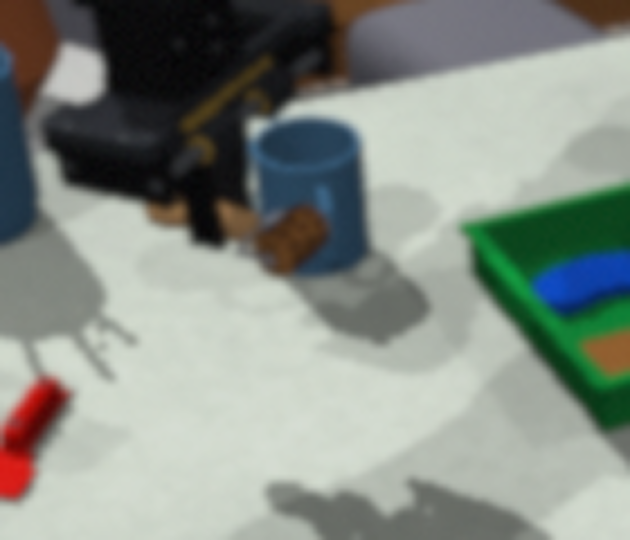

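The roller is held level in the grip, with the drum at crop (292,240). Both ribs lie flat in the tub. Now I carry it to the crate.

```bash
python3 -m crank '[[[-0.4,-0.1,0],0],[[-0.8,-0.2,0],0],[[-1,-0.2,0.05],0],[[-1,-0.2,0.05],0],[[-1,-0.2,0.05],0],[[-1,-0.2,0.05],0],[[-1,-0.2,0.05],0],[[-1,-0.2,0.05],0],[[-1,-0.2,0.05],0],[[-1,-0.2,0.05],0],[[-1,-0.2,0],0],[[-1,-0.2,0],0]]'; python3 -c "
from h import *
go(591,-328,125,90.7);print(sensors.read_state()['joint_positions'].round(2))"
```

```text
time: 53.55
ee_pos: [0.4946, 0.0028, 0.1244]
eef_rot: [0.423, 0.906, -0.007, 0.022]
ft_force: [0.6, -0.2, -1.3]
width: 0.0203
grip_force: 24.9
pos [494.6   2.8 124.4] grip angle 39.9 j7 0.59 tilt [ 0.035 -0.031 -0.999] t 53.55
SHIFT [-10.51  -4.61   0.43] TURN -6.35
[-0.48  0.1   0.37  1.97 -0.    1.05  0.59]
```

```bash
python3 -m crank '[[[-0.5,-0.2,0],0],[[-1,-0.4,0],0],[[-1,-0.4,0],0],[[-1,-0.4,0.05],0],[[-1,-0.45,0.05],0],[[-1,-0.45,0.05],0],[[-1,-0.45,0.05],0],[[-1,-0.45,0.05],0],[[-1,-0.45,0.05],0],[[-1,-0.45,0.05],0],[[-0.7,-0.36,0],0],[[-0.31,-0.15,0],0]]';python3 -m crank '[[[0,0,0],-0.6],[[0,0,0],-1],[[0,0,0],-1],[[0,0,0],-1],[[0,0,0],-1],[[0,0,0],-1],[[0,0,0],-0.75],[[0,0,0],0]]'; python3 -c "
from h import *
go(591,-328,12,90.7)
a=vision.camera('top')[130:220,370:490,::-1];b=vision.camera('side')[220:370,370:520,::-1]
cv2.imwrite('pics/s9.png',np.hstack([cv2.resize(a,(400,300)),cv2.resize(b,(300,300))]))"
```

```text
time: 55.05
ee_pos: [0.5902, -0.328, 0.1273]
eef_rot: [0.424, 0.905, -0.007, 0.022]
ft_force: [-0.1, 0.4, -0.6]
width: 0.0201
grip_force: 24.9
time: 56.05
ee_pos: [0.5912, -0.3254, 0.1279]
eef_rot: [-0.006, 1.0, -0.015, 0.018]
ft_force: [0.4, -0.7, -1.2]
width: 0.0203
grip_force: 24.9
pos [ 591.2 -325.4  127.9] grip angle 90.7 j7 2.13 tilt [ 0.036 -0.03  -0.999] t 56.05
SHIFT [0.14 0.03 3.86] TURN 0.0
```

View pics/s9.png

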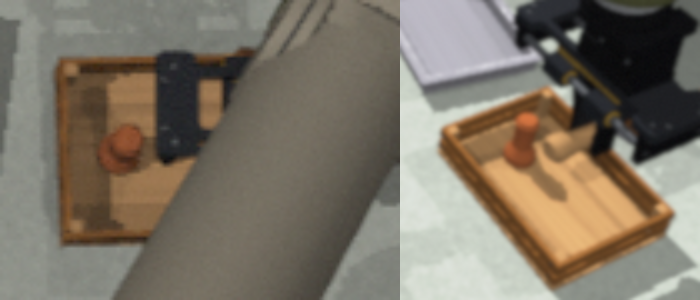

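The butt end of the roller shows at side-panel (560,145), and the stamp at (520,145) is clear of it. I'm lowering.

```bash
python3 -m crank '[[[0.14,0.03,0.4],0],[[0,0,0.9],0],[[0,0,0.9],0],[[0,0,0.7],0],[[0,0,0.4],0],[[0,0,0.25],0],[[0,0,0.13],0],[[0,0,0],0]]';python3 -m crank '[[[0,0,0.06],0],[[0,0,0],0]]'; python3 -m crank '[[[0,0,0.05],0],[[0,0,0],0]]'; python3 -c "
from h import *
go(591,-328,10.4,90.7)"
```

```text
time: 57.15
ee_pos: [0.5917, -0.3285, 0.0183]
eef_rot: [-0.007, 1.0, -0.015, 0.018]
ft_force: [-0.4, 0.2, -0.5]
width: 0.02
grip_force: 24.9
time: 57.4
ee_pos: [0.5917, -0.3284, 0.0164]
eef_rot: [-0.007, 1.0, -0.015, 0.018]
ft_force: [-0.0, -0.2, -0.4]
width: 0.02
grip_force: 24.9
time: 57.65
ee_pos: [0.5915, -0.3284, 0.0146]
eef_rot: [-0.007, 1.0, -0.015, 0.018]
ft_force: [-0.2, 0.8, -1.0]
width: 0.02
grip_force: 24.9
pos [ 591.5 -328.4   14.6] grip angle 90.7 j7 2.16 tilt [ 0.036 -0.03  -0.999] t 57.65
SHIFT [0.02 0.02 0.14] TURN 0.0
```

```bash
python3 -m crank '[[[0,0,0.06],0],[[0,0,0],0]]'; python3 -m crank '[[[0,0,0.05],0],[[0,0,0],0]]'; python3 -m crank '[[[0,0,0.04],0],[[0,0,0],0]]'; python3 -m crank '[[[0,0,0.03],0],[[0,0,0],0]]'
```

```text
time: 57.9
ee_pos: [0.5916, -0.3285, 0.0127]
eef_rot: [-0.007, 1.0, -0.015, 0.018]
ft_force: [-0.2, -0.1, -1.3]
width: 0.0202
grip_force: 24.9
time: 58.15
ee_pos: [0.5917, -0.3286, 0.0114]
eef_rot: [-0.007, 1.0, -0.015, 0.018]
ft_force: [-0.5, 0.3, 0.3]
width: 0.0201
grip_force: 24.9
time: 58.4
ee_pos: [0.5918, -0.3287, 0.0106]
eef_rot: [-0.006, 1.0, -0.015, 0.018]
ft_force: [-1.7, 1.0, 4.4]
width: 0.0202
grip_force: 24.9
time: 58.65
ee_pos: [0.5919, -0.3289, 0.0104]
eef_rot: [-0.006, 1.0, -0.015, 0.018]
ft_force: [-4.2, 3.0, 10.9]
width: 0.0198
grip_force: 24.9
```

```bash
python3 -m crank '[[[0,0,-0.03],0],[[0,0,0],0],[[0,0,0],0],[[0,0,0],0],[[0,0,-0.4],0],[[0,0,-0.8],0],[[0,0,-1],0],[[0,0,-1],0],[[0,0,-0.8],0],[[0,0,0],0]]' 0.5; python3 -m crank '[[[0,0,0],0.6],[[0,0,0],1],[[0,0,0],1],[[0,0,0],1],[[0,0,0],1],[[0,0,0],1],[[0,0,0],1],[[0,0,0],1],[[0,0,0],0.43],[[0,0,0],0]]'; python3 -c "
from h import *
go(398,-130,125,26.5);print(sensors.read_state()['joint_positions'].round(2))"
```

```text
time: 59.9
ee_pos: [0.5885, -0.3257, 0.1331]
eef_rot: [-0.006, 1.0, -0.016, 0.02]
ft_force: [0.7, -0.8, -1.0]
width: 0.0437
grip_force: 0.0
time: 61.15
ee_pos: [0.5871, -0.3247, 0.1294]
eef_rot: [0.526, 0.85, -0.004, 0.023]
ft_force: [-0.1, 0.2, 0.1]
width: 0.0435
grip_force: 0.0
pos [ 587.1 -324.7  129.4] grip angle 26.6 j7 1.09 tilt [ 0.035 -0.03  -0.999] t 61.15
SHIFT [ 8.62 -2.74 -0.27] TURN 0.01
[ 0.01  0.51  0.58  1.52 -0.28  1.16  1.09]
```

```bash
python3 -m crank '[[[0.5,-0.1,0],0],[[1,-0.3,0],0],[[1,-0.35,0],0],[[1,-0.35,0],0],[[1,-0.35,-0.1],0],[[1,-0.35,-0.1],0],[[1,-0.35,0],0],[[1,-0.3,0],0],[[0.72,-0.2,0],0],[[0.4,-0.09,0],0],[[0,0,1],0],[[0,0,1],0]]' 0.65 20; python3 -c "
from h import *
go(398,-130,4,26.5);print(sensors.read_state()['joint_positions'].round(2))
a=vision.camera('top')[130:220,370:490,::-1];b=vision.camera('side')[240:330,275:395,::-1]
cv2.imwrite('pics/s10.png',np.vstack([cv2.resize(a,(400,300)),cv2.resize(b,(400,300))]))"
```

```text
time: 62.65
ee_pos: [0.4012, -0.1322, 0.0629]
eef_rot: [0.526, 0.85, -0.003, 0.024]
ft_force: [0.8, 0.9, 1.0]
width: 0.0566
grip_force: 0.0
pos [ 401.2 -132.2   62.9] grip angle 26.6 j7 0.64 tilt [ 0.038 -0.03  -0.999] t 62.65
SHIFT [ 0.2  -0.1   1.96] TURN 0.01
[-0.34 -0.    0.54  2.21  0.03  0.89  0.64]
```

View pics/s10.png

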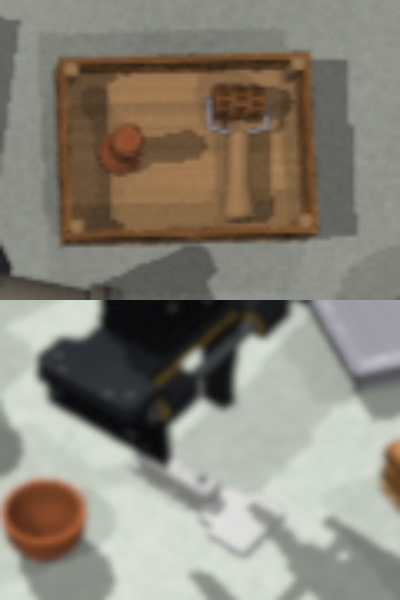

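The roller lies flat in the crate at top panel (238,155), clear of the stamp at (122,148). In the lower panel, the fingertips are at (152,455) and (220,402), above the scraper's grip from (140,460) to (213,482). I'll check the alignment by rays.

```bash
python3 - <<'E'
from h import *
c=lambda x,y:(275+x/3.333,240+(y-300)/3.333)
t=ray("side",[c(153,457),c(221,404)],.063)*1000;print("tips",t.round(1).tolist(),t.mean(0).round(1))
print("grip top axis ends",(ray("side",[c(140,460),c(213,479)],.017)*1000).round(1).tolist())
print("blade far corners",(ray("side",[c(243,553),c(278,511)],.004)*1000).round(1).tolist())
E
```

```text
tips [[368.1, -152.9], [428.9, -128.0]] [ 398.5 -140.4]
grip top axis ends [[376.8, -113.3], [414.5, -149.0]]
blade far corners [[409.5, -204.3], [447.1, -182.1]]
```

```bash
python3 -m crank '[[[0.2,-0.1,0.5],0],[[0,0,0.6],0],[[0,0,0.5],0],[[0,0,0.2],0],[[0,0,0.04],0],[[0,0,0],0]]'; python3 -m crank '[[[0,0,0],0],[[0,0,0],0],[[0,0,0],0],[[0,0,0],0],[[0,0,0],0],[[0,0,0],0]]' 0 25; python3 -c "
from h import *
go(398,-130,7,26.5)"
```

```text
time: 63.5
ee_pos: [0.3977, -0.1298, 0.0084]
eef_rot: [0.526, 0.85, -0.003, 0.024]
ft_force: [0.0, -0.9, 0.2]
width: 0.0567
grip_force: 0.0
time: 64.25
ee_pos: [0.3974, -0.1297, 0.0079]
eef_rot: [0.526, 0.85, -0.003, 0.024]
ft_force: [0.1, 1.3, 0.4]
width: 0.0179
grip_force: 25.0
pos [ 397.4 -129.7    7.9] grip angle 26.5 j7 0.71 tilt [ 0.037 -0.03  -0.999] t 64.25
SHIFT [-0.02  0.01  0.03] TURN 0.01
```

```bash
python3 -m crank '[[[0,0,-0.3],0],[[0,0,-0.7],0],[[0,0,-1],0],[[0,0,-1],0],[[0,0,-0.7],0],[[0,0,0],0]]'; python3 -c "
from h import *
go(632.6,8,110,26.5);print(sensors.read_state()['width'])"
```

```text
time: 65.0
ee_pos: [0.3941, -0.1265, 0.1202]
eef_rot: [0.526, 0.85, -0.002, 0.025]
ft_force: [0.2, -0.4, -2.5]
width: 0.0175
grip_force: 25.0
pos [ 394.1 -126.5  120.2] grip angle 26.5 j7 0.57 tilt [ 0.04  -0.03  -0.999] t 65.0
SHIFT [0.48 9.11 0.52] TURN 0.0
0.01751056514683592
```

```bash
python3 -m crank '[[[0,0.4,0],0],[[0.05,0.8,0],0],[[0.05,1,0],0],[[0.05,1,0],0],[[0.05,1,0.1],0],[[0.05,1,0.1],0],[[0.05,1,0.1],0],[[0.05,1,0.1],0],[[0.05,0.9,0.1],0],[[0.05,0.6,0],0],[[0,0.4,0],0],[[0,0,0],0]]'; python3 -m crank '[[[0,0,0.5],0],[[0,0,0.9],0],[[0,0,0.9],0],[[0,0,0.5],0],[[0,0,0.2],0],[[0,0,0],0]]'; python3 -c "
from h import *
go(632.6,8,13,26.5)"
```

```text
time: 66.5
ee_pos: [0.632, 0.0077, 0.1072]
eef_rot: [0.526, 0.85, -0.004, 0.023]
ft_force: [-0.1, -0.3, -0.2]
width: 0.0179
grip_force: 25.0
time: 67.25
ee_pos: [0.6353, 0.0044, 0.0186]
eef_rot: [0.526, 0.85, -0.003, 0.024]
ft_force: [-0.1, 1.1, -0.7]
width: 0.0175
grip_force: 25.0
pos [635.3   4.4  18.6] grip angle 26.5 j7 0.52 tilt [ 0.037 -0.03  -0.999] t 67.25
SHIFT [ 0.16 -0.03  0.18] TURN 0.0
```

```bash
python3 -m crank '[[[0,0,0.1],0],[[0,0,0],0]]'; python3 -m crank '[[[0,0,0.05],0],[[0,0,0],0]]'; python3 -m crank '[[[0,0,0.04],0],[[0,0,0],0]]'
```

```text
time: 67.5
ee_pos: [0.6356, 0.0045, 0.0158]
eef_rot: [0.526, 0.85, -0.003, 0.024]
ft_force: [-0.6, -1.1, -2.3]
width: 0.0173
grip_force: 25.0
time: 67.75
ee_pos: [0.6354, 0.0044, 0.0139]
eef_rot: [0.526, 0.85, -0.003, 0.023]
ft_force: [-0.4, 0.0, -1.4]
width: 0.0176
grip_force: 25.0
time: 68.0
ee_pos: [0.6355, 0.0043, 0.013]
eef_rot: [0.526, 0.85, -0.003, 0.024]
ft_force: [-1.0, 0.5, 2.2]
width: 0.0176
grip_force: 25.0
```

Touching the floor. Now I release, lift clear and swing aside for a final look.

```bash
python3 -m crank '[[[0,0,0.03],0],[[0,0,0],0],[[0,0,0],0],[[0,0,0],0],[[0,0,0],0],[[0,0,-0.4],0],[[0,0,-0.8],0],[[0,0,-1],0],[[0,0,-1],0],[[0,0,-1],0],[[0,0,-1],0],[[0,0,0],0]]' 0.5; python3 -m crank '[[[1,-0.5,0],0],[[1,-0.5,0],0],[[1,-0.5,0],0],[[1,-0.5,0],0],[[0,0,0],0],[[0,0,0],0]]'; python3 -c "
from h import *
a=vision.camera('top')[100:230,160:480,::-1];b=vision.camera('side')[120:370,280:520,::-1]
cv2.imwrite('pics/f.png',np.vstack([cv2.resize(a,(640,260)),cv2.resize(b,(326,340)).repeat(1,0) if 0 else cv2.copyMakeBorder(cv2.resize(b,(326,340)),0,0,0,314,0)]))"
```

```text
time: 69.5
ee_pos: [0.6312, 0.009, 0.1712]
eef_rot: [0.526, 0.85, -0.002, 0.025]
ft_force: [0.6, -0.8, -0.7]
width: 0.0435
grip_force: 0.0
time: 70.25
ee_pos: [0.5229, 0.089, 0.1614]
eef_rot: [0.526, 0.85, -0.003, 0.024]
ft_force: [-0.3, 0.0, 0.7]
width: 0.0435
grip_force: 0.0
```

View pics/f.png

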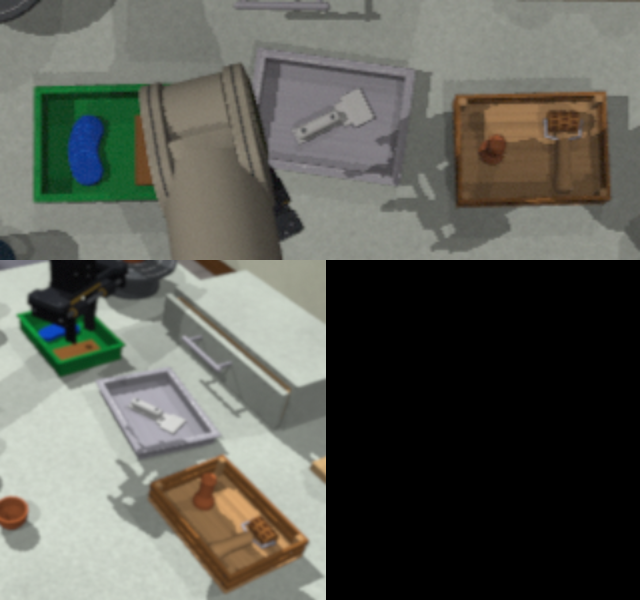

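All five tools lie in their trays: scraper at (335,115), blue rib at (87,150), wood rib at (75,350 in the side view), stamp at (492,148) and roller at (565,145). The arm is clear, so I'm handing in.

```bash
python3 -c "
from bench import r
print(r.close_job())"
```

```text
the job is handed in; nothing more can be done
None
```

All five tools are in their trays and the job is handed in at about 70 s of the 122 s allowed. The last pictures show both ribs in the tub, the roller and upright hand stamp in the crate, and the scraper in the steel tray; no verdict came back.

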